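Load tubes into the spring-gated rack with the counterweight

ROBOT

A 6-joint arm with a two-finger parallel gripper is mounted at the origin on a cart in front of the work surface, level with it; the furniture and walls round the work are solid. World frame = base frame: x ahead of the robot, y to its left, z up, the work surface at z = 0. Lengths are in m, angles in rad, forces in N, time in s.
With the tool pointing down it reaches from about 0.275 to 0.725 m from the base axis. Payload 5.6 kg.
Tool frame: the origin (TCP) lies at the very end of the fingers, on their centre line; the grasp point (between the pads) lies grip_point_offset behind it (grip_point_offset is the distance from the TCP to the grasp point, in m); z points along the fingers, y is the line along which they close (so a half turn about z gives the same grasp; the last joint's range is limited). The gripper opens to 85 mm and grips with 20 to 120 N. Pads are 22 mm wide; open, the fingers measure 114 mm over their backs; the gripper's body (76 mm by 85 mm) begins 54 mm behind the grasp point. The pads swing forward as they close: fully open they stand 13 mm farther back than shut.
Start: joints at [1.619, 0.255, 0.108, 0, -1.424, -0.285], TCP at [0.129, 0.535, 0.231] pointing down, gripper open.
Joint ranges: [-2.95, 2.95], [-1.21, 1.97], [-1.09, 1.5], [-2.87, 1.71], [-2.94, -0.07], [-3.05, 3.05]. Speed limits (rad/s): [2.57, 2.57, 3.14, 3.14, 3.14, 3.14].

INTERFACE

Orientations are given as a unit quaternion [w, x, y, z].
In Python, from plant import * gives the robot as it stands.
- The arm moves only by the shell command python3 -m handwheel 'ROWS'. ROWS is JSON, a list of rows, each a list of 7 numbers: the opening, from 0 (shut) to 1 (fully open), then the shift along the tool's x, y, z in m, then the turn, a rotation vector about the tool's x, y, z in degrees. In form: [[gripper, dx, dy, dz, wx, wy, wz], ...]. A call has exactly 5 rows; each row is the pose to reach, as a shift and turn from the pose commanded when the call began, along the tool's axes at that moment; what a row does not reach only later rows make up. A row lasts 1/12 s, in which the tool goes at most 41.7 mm and 7.16 degrees, less where a joint would pass 70% of its speed; a pose out of reach is approached as far as the arm can. A call with a gripper value outside its range is refused whole. The fingers move at their own pace and stop on an object; the grip force is fixed at half the most. Time passes only in rows, so rows that repeat a pose let the fingers close, or fill a call up. It gives the time, the measured TCP pose, the force, the opening and the grip force at its end, in the units of the state.
- sense(): the state, without advancing time (a new reading comes with each control period).
- camera(name): name is "scene" or "top" or "wrist"; returns a dict with "image" (384x512x3 uint8, blue, green, red), "K" (3x3 intrinsics, pixels), "k1" (the pictures are not rectified: a ray, as slopes to the right and down, at radius r is drawn at 1 + k1 r^2 times it, then the intrinsics apply), "R" (3x3) and "t" (3): a world point X has camera coordinates R X + t; the wrist camera has in their place "mount" (4x4, takes a point from camera to tool coordinates, whose origin is the TCP and whose axes are the flange's). Camera axes: x right, y down, z forward; pixel columns grow to the right and rows downward; lengths in m; the calibration is good to about 2 mm. A picture is of the moment at which its call begins: read the wrist's pose just before it. There is no depth.
- sign_off(): hands the job in; it is judged then, once.
The state is a dict: "t": time; "qpos": joint angles; "dq": joint speeds; "tau": joint torques, N m; "position": TCP position; "tool_rot": TCP orientation; "wrist_force": force on the tool from outside, world axes, zero at the start; "torque": the same for the moment, N m; "opening": finger opening in m; "gripper_force": force on a finger pad.
Only numpy, scipy, OpenCV 4.12 (cv2) and the standard library are available. Lean on these libraries where they do the work, as an engineer would, in place of code of your own. Each camera call takes 0.05 s, during which the arm holds its last target. There are 200 camera calls.

TASK

Hang the counterweight by its loop on the peg of the rack's lever, let go, so that it holds the spring gate fully open; then lay every tube that is there into a slot of the rack, one in each, right down and about centred on the rack. When all are in, lift the weight off so that the gate springs shut over them, and hang the weight by its loop on the hook of the stand, leaving the mug and the tin where they are.

Things in the scene. Friction and masses are not known exactly. Their poses are not given: they have to be found in the camera images.
- rack: fixed wooden rack: base board 12 mm thick (170 x 290 mm) with two notched combs across it, 12 mm thick, at x = -50 and +50 mm, tops 63 mm above the bench. Origin on the bench under the middle of the combs; x along the tubes in it (away from the robot), y across the slots (to the left). Between the combs the space below the tubes is free down to the board. Gate at the front, x = -70 mm, lever front right
- slot_1 (a point): rightmost slot (rack y = -90 mm): middle of its floor, halfway between the combs, 45 mm above the bench. Slots are open-topped, 20 mm wide, 18 mm deep, 60 mm apart; any tube in any slot. The origin of a tube put in right down and centred comes to this point
- slot_2 (a point): second slot from the right (rack y = -30 mm), likewise
- slot_3 (a point): third slot from the right (rack y = +30 mm), likewise
- slot_4 (a point): leftmost slot (rack y = +90 mm), likewise
- gate (a joint): sliding spring gate of steel, travel in m to the left: 0 = shut, its four inverted-L fingers over the slots (60 to 66 mm above the bench); 0.024 = fully open, each slot clear from above for at least 28 mm. Moves 34 mm per radian of the lever; springs shut by itself in one to three seconds
- lever (a joint): bell-crank lever that drives the gate, rad: 0 = shut (arm 55 degrees up to the right), 0.70 = fully open (arm 15 degrees up). Axis along the rack's x, through rack y = -135 mm, z = 88 mm; arm 110 mm from axis to peg, swinging down to the right as it opens. Spring 0.12 N m shut to 0.26 N m open, damped; about 4 N down at the peg opens it
- peg (a point): on the axis of the peg at the lever arm's end, middle of its usable length: a rod of 10 mm diameter pointing to the front (rack -x), free 20 mm either side of this point; behind it the arm, in front an end collar of 18 mm diameter, 6 mm thick. Shut: 178 mm above the bench at rack y = -198 mm; open: 116 mm, y = -241 mm; always rack x = -110 mm
- counterweight: weight, 0.55 to 0.7 kg, standing on the bench at the right: dark block 36 (x) x 56 (y) x 38 (z) mm, on it a pointed loop of 10 mm bar in the y-z plane, on top a grip tab 14 (x) x 18 (y) mm from 98 to 138 mm height. Origin at the middle of its underside, z up; the loop opens along x (both sides alike), 38 mm wide, from 38 mm to 75 mm high at the sides and 88 mm in the middle
- eye (a point): on the counterweight, 83 mm above its underside: where the axis of a 10 mm peg or hook lies when the weight hangs on it
- stand: fixed steel stand behind the tubes on the left: round foot of 100 mm diameter, 12 mm thick, post of 16 mm diameter, 180 mm high. Origin on the bench under the post. A hook of 10 mm bar leaves the post to the front (its -x), level at 160 mm height for 58 mm, then turns up to a tip 75 mm in front of the post's axis, 188 mm above the bench
- stand_seat (a point): on the axis of the level part of the stand's hook, 38 mm in front of the post's axis, 160 mm above the bench: where the weight's eye belongs
- tube_a: straight pale metal tube 235 mm long, 10 mm wide, 11 mm high (does not roll), lying on the bench left of the rack. Origin at the middle of its length on its underside, 5.5 mm below its centre line; x along the tube. Only two to four of the four tubes are there
- tube_b: straight pale metal tube 260 mm long, 10 mm wide, 11 mm high (does not roll), lying on the bench left of the rack. Origin at the middle of its length on its underside, 5.5 mm below its centre line; x along the tube. Only two to four of the four tubes are there
- tube_c: straight pale metal tube 225 mm long, 10 mm wide, 11 mm high (does not roll), lying on the bench left of the rack. Origin at the middle of its length on its underside, 5.5 mm below its centre line; x along the tube. Only two to four of the four tubes are there
- tube_d: straight pale metal tube 235 mm long, 10 mm wide, 11 mm high (does not roll), lying on the bench left of the rack. Origin at the middle of its length on its underside, 5.5 mm below its centre line; x along the tube. Only two to four of the four tubes are there
- mug: white mug 93 mm high, 83 mm in diameter, behind the rack; leave it alone. Origin at the underside
- flux_tin: small round tin with a red lid, 63 mm across, 30 mm high, left rear; leave it alone. Origin at the underside
Things that resemble listed ones, but are neither listed nor needed, are in the scene too. What is shaped like the counterweight but pink or purple is not meant.

How it is judged:
On the way, in this order (a step that is already met when the one before it is completed fails the run):
1. the counterweight hangs on the lever's peg, let go, and holds the gate open (value of joint gate above 0.021 m and distance between eye and peg below 0.03 m and angle between counterweight's own z axis and vertical below 0.35 rad and contact force between counterweight and the fingers below 0.3 N), for 0.3 s.
2. every tube lies in a slot while the weight holds the gate open (all of step 1 and z of tube_a in the frame of rack between 0.04 and 0.059 m and x of tube_a in the frame of rack between -0.025 and 0.025 m and y of tube_a in the frame of rack between -0.105 and 0.105 m and angle between the x axis of each of tube_a, tube_b, tube_c, tube_d and the x axis of rack, either way round below 0.12 rad and contact force between each of tube_a, tube_b, tube_c, tube_d and the fingers below 0.3 N and z of tube_b in the frame of rack between 0.04 and 0.059 m and x of tube_b in the frame of rack between -0.025 and 0.025 m and y of tube_b in the frame of rack between -0.105 and 0.105 m and z of tube_c in the frame of rack between 0.04 and 0.059 m and x of tube_c in the frame of rack between -0.025 and 0.025 m and y of tube_c in the frame of rack between -0.105 and 0.105 m and z of tube_d in the frame of rack between 0.04 and 0.059 m and x of tube_d in the frame of rack between -0.025 and 0.025 m and y of tube_d in the frame of rack between -0.105 and 0.105 m), for 0.3 s.
3. the weight is off the peg and the gate has sprung shut over the tubes (value of joint gate below 0.004 m and distance between eye and peg above 0.03 m and z of tube_a in the frame of rack between 0.04 and 0.059 m and x of tube_a in the frame of rack between -0.025 and 0.025 m and y of tube_a in the frame of rack between -0.105 and 0.105 m and angle between the x axis of each of tube_a, tube_b, tube_c, tube_d and the x axis of rack, either way round below 0.12 rad and contact force between each of tube_a, tube_b, tube_c, tube_d and the fingers below 0.3 N and z of tube_b in the frame of rack between 0.04 and 0.059 m and x of tube_b in the frame of rack between -0.025 and 0.025 m and y of tube_b in the frame of rack between -0.105 and 0.105 m and z of tube_c in the frame of rack between 0.04 and 0.059 m and x of tube_c in the frame of rack between -0.025 and 0.025 m and y of tube_c in the frame of rack between -0.105 and 0.105 m and z of tube_d in the frame of rack between 0.04 and 0.059 m and x of tube_d in the frame of rack between -0.025 and 0.025 m and y of tube_d in the frame of rack between -0.105 and 0.105 m), for 0.2 s.
At the end, for the whole second after the job is handed in: Gate shut (under 4 mm open); every tube present lies down in a slot, within 25 mm of centred lengthwise, untouched and at rest; the counterweight hangs by its loop on the stand's hook, upright within 0.25 rad, eye within 35 mm of the seat, at rest and let go (value of joint gate below 0.004 m and distance between eye and stand_seat below 0.035 m and height (world z) of eye above 0.14 m and angle between counterweight's own z axis and vertical below 0.25 rad and linear speed of counterweight below 0.03 m/s and contact force between counterweight and stand above 2 N and contact force between each of counterweight, tube_a, tube_b, tube_c, tube_d and the fingers below 0.3 N and z of tube_a in the frame of rack between 0.04 and 0.059 m and x of tube_a in the frame of rack between -0.025 and 0.025 m and y of tube_a in the frame of rack between -0.105 and 0.105 m and angle between the x axis of each of tube_a, tube_b, tube_c, tube_d and the x axis of rack, either way round below 0.12 rad and linear speed of each of tube_a, tube_b, tube_c, tube_d below 0.02 m/s and z of tube_b in the frame of rack between 0.04 and 0.059 m and x of tube_b in the frame of rack between -0.025 and 0.025 m and y of tube_b in the frame of rack between -0.105 and 0.105 m and z of tube_c in the frame of rack between 0.04 and 0.059 m and x of tube_c in the frame of rack between -0.025 and 0.025 m and y of tube_c in the frame of rack between -0.105 and 0.105 m and z of tube_d in the frame of rack between 0.04 and 0.059 m and x of tube_d in the frame of rack between -0.025 and 0.025 m and y of tube_d in the frame of rack between -0.105 and 0.105 m).
It fails at once if the mug is moved more than 4 cm (distance of mug from where it was at the start of the episode above 0.04 m).
It fails at once if the tin is moved more than 4 cm (distance of flux_tin from where it was at the start of the episode above 0.04 m).
Of tube_a, tube_b, tube_c, tube_d only 2 to 4 are there at a start; the rules pass over those that are not, and their reading is None.
At some moment in a run one of tube_a, tube_b, tube_c, tube_d may be knocked a few centimetres aside while the robot is not near it.
It also fails if it takes over 210 s, if anything falls off the work surface, if the arm or the gripper's body presses on something with over 40 N, if the wrist force passes 120 N, or if a joint passes its speed limit or range.

## Working session

There is one attempt and no reset: what is moved stays moved. The work goes in short steps, Python scripts to look and compute and a shell command to move; the robot and the scene stay as the last step left them, time stands still between calls to the robot, and variables do not carry over. Pictures are saved under pics/ and viewed, at most 14 in all, crops included, and the job is handed in when it is done.

```bash
mkdir -p pics; ls; python3 - <<'E'
from plant import *
import cv2
s=sense();print(s['t'],s['position'],s['tool_rot'],s['opening'])
for n in ['scene','top','wrist']:
    c=camera(n);cv2.imwrite(f'pics/{n}0.png',c['image'])
    print(n,{k:(v.tolist() if hasattr(v,'tolist') else v) for k,v in c.items() if k!='image'})
a=cv2.imread('pics/scene0.png');b=cv2.imread('pics/top0.png')
cv2.imwrite('pics/top0b.png',cv2.resize(b,(800,600),interpolation=cv2.INTER_CUBIC))
cv2.imwrite('pics/scene0b.png',cv2.resize(a,(800,600),interpolation=cv2.INTER_CUBIC))
E
```

```text
pics
0.0 [0.1288333  0.53418872 0.230416  ] [ 9.34106446e-04  9.92995191e-01 -1.18151049e-01 -8.87027865e-05] 0.08536714642121986
scene {'K': [[365.4674877563615, 0.0, 263.0178368038198], [0.0, 365.4674877563615, 189.85480593772502], [0.0, 0.0, 1.0]], 'k1': 0.0003793674728793143, 'R': [[-0.8862501834658243, -0.46319726829797064, -0.002983780838277015], [-0.29431797099433576, 0.5680787595276631, -0.768546325814709], [0.35768358119512617, -0.6802461419330575, -0.639787185030007]], 't': [0.5101238583806351, 0.3241811324429294, 1.0543837557086992]}
top {'K': [[426.59858700473166, 0.0, 252.78398899529844], [0.0, 426.59858700473166, 199.7225288360694], [0.0, 0.0, 1.0]], 'k1': -0.14320725367909046, 'R': [[0.028513557719972795, -0.9995222630638764, 0.011925714478248195], [-0.9962967208361195, -0.029385651135491353, -0.08080425458190897], [0.08111609629009854, -0.009577533451265887, -0.9966586425530285]], 't': [-0.07702767690031509, 0.5755872556304907, 1.4967643142806828]}
wrist {'K': [[296.8879421427546, 0.0, 250.83681639075516], [0.0, 296.8879421427546, 182.17905254213832], [0.0, 0.0, 1.0]], 'k1': -0.003889528892445934, 'mount': [[-0.0014951518637286642, -0.9561124370517746, -0.29299619832998003, 0.07379173182094588], [0.999998145200776, -0.0010737970533922744, -0.0015989230426007523, -0.000860835331680021], [0.0012141317524973583, -0.29299804551362574, 0.9561122691448337, -0.14342264500538918], [0.0, 0.0, 0.0, 1.0]]}
```

View pics/top0b.png

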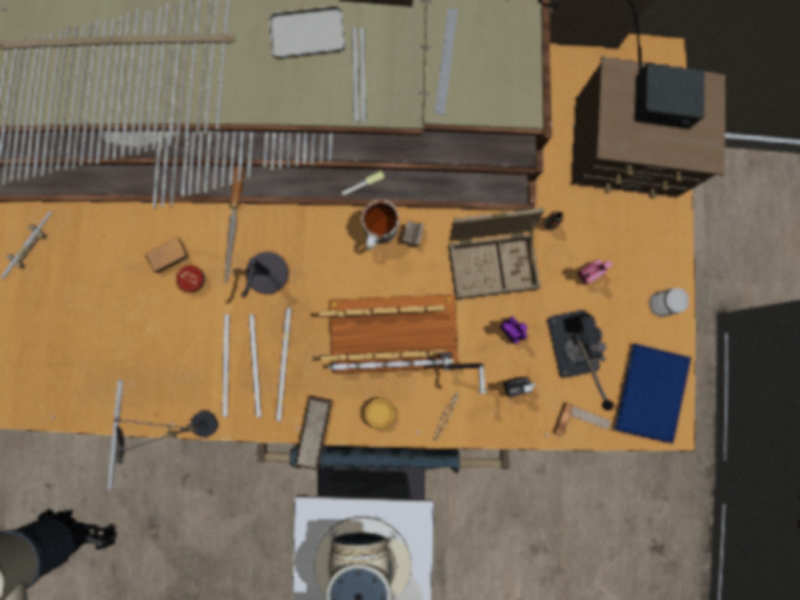

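View pics/scene0b.png

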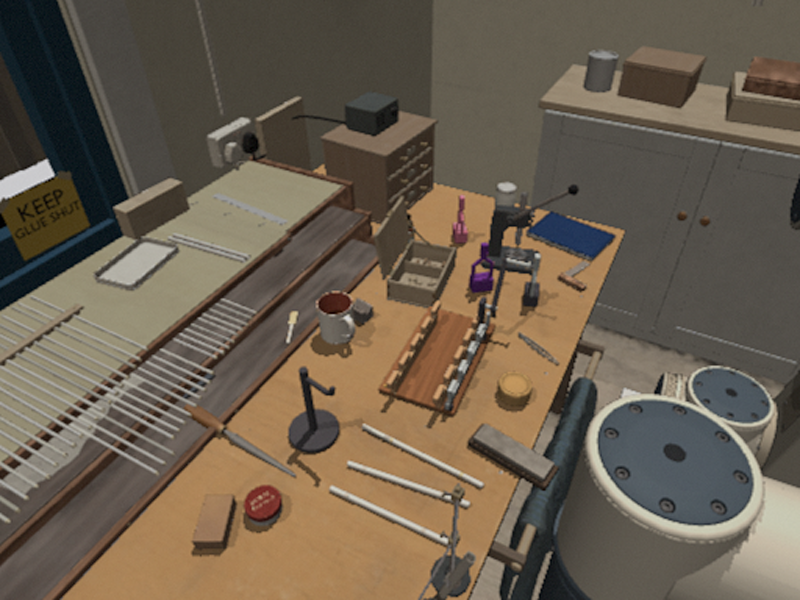

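Top view (800x600): the rack board spans about (330,297)–(457,360) and the lever peg is near (482,380). The grey counterweight is at (518,386); purple and pink decoys are at (514,330) and (595,271). There are three tubes: (226,315)-(225,415), (251,316)-(258,416) and (289,309)-(279,419). The stand foot is at (267,272) with the hook towards (235,298), the tin at (190,278), the mug at (380,220). A helper stand sits at (205,423).

```bash
cat > h.py <<'E'
from plant import *
import numpy as np, cv2
from scipy.spatial.transform import Rotation as Ro
def quat(q): return Ro.from_quat([q[1],q[2],q[3],q[0]])
def shot(n):
    s=sense();c=camera(n)
    if n=='wrist':
        T=np.eye(4);T[:3,:3]=quat(s['tool_rot']).as_matrix();T[:3,3]=s['position']
        W=T@np.array(c['mount']);c['R']=W[:3,:3].T;c['t']=-c['R']@W[:3,3]
    return c
def save(c,name,box=None,sc=1.5625):
    im=c['image']
    if box: im=im[box[1]:box[3],box[0]:box[2]]
    cv2.imwrite('pics/'+name,cv2.resize(im,None,fx=sc,fy=sc,interpolation=cv2.INTER_CUBIC))
    np.savez('pics/'+name+'.npz',K=c['K'],k1=c['k1'],R=c['R'],t=c['t'])
def ld(name): return dict(np.load('pics/'+name+'.npz'))
def ray(c,p):
    K=np.array(c['K']);k=float(c['k1'])
    d=cv2.undistortPoints(np.array([[p]],float),K,np.array([k,0,0,0,0.]))[0,0]
    R=np.array(c['R']);return -R.T@np.array(c['t']),R.T@np.array([d[0],d[1],1])
def onz(c,p,z):
    o,d=ray(c,p);return o+d*(z-o[2])/d[2]
def proj(c,X):
    r,_=cv2.Rodrigues(np.array(c['R']));return cv2.projectPoints(np.array(X,float).reshape(-1,3),r,np.array(c['t'],float),np.array(c['K']),np.array([float(c['k1']),0,0,0,0.]))[0][:,0]
def tri(obs):
    A=np.zeros((3,3));b=np.zeros(3)
    for c,p in obs:
        o,d=ray(c,p);d/=np.linalg.norm(d);M=np.eye(3)-np.outer(d,d);A+=M;b+=M@o
    X=np.linalg.solve(A,b)
    return X,[np.linalg.norm(proj(c,X)[0]-p).round(1) for c,p in obs]
E
python3 - <<'E'
from h import *
np.set_printoptions(precision=3,suppress=True)
t=shot('top');save(t,'t1.png');s=shot('scene');save(s,'s1.png')
f=1.5625
P=lambda n,x,y,z:print(n,onz(t,(x/f,y/f),z))
for n,x,y,z in [('bTL',330,297,.012),('bTR',455,297,.012),('bBL',332,362,.012),('comb TL',316,315,.06),('comb R',446,308,.06),('fcomb L',316,358,.06),('peg',482,380,.17),('W',518,386,.04),('t1a',226,315,.01),('t1b',225,415,.01),('t2a',251,316,.01),('t2b',258,416,.01),('t3a',289,309,.01),('t3b',279,419,.01),('foot',267,272,.012),('hooktip',243,285,.188),('helper',205,423,.01)]:P(n,x,y,z)
for a,b,n in [((518,386),(532,285),'w mid'),((482,385),(500,250),'peg?'),((251,264),(305,372),'posttop'),((244,280),(334,390),'hooktip?'),((118,430),(458,492),'helper')]:
    print(n,tri([(t,np.array(a)/f),(s,np.array(b)/f)]))
E
```

```text
bTL [0.609 0.09  0.012]
bTR [ 0.618 -0.198  0.012]
bBL [0.46  0.08  0.012]
comb TL [0.563 0.116 0.06 ]
comb R [ 0.587 -0.174  0.06 ]
fcomb L [0.467 0.112 0.06 ]
peg [ 0.431 -0.242  0.17 ]
W [ 0.417 -0.342  0.04 ]
t1a [0.56  0.331 0.01 ]
t1b [0.33  0.323 0.01 ]
t2a [0.56  0.272 0.01 ]
t2b [0.331 0.246 0.01 ]
t3a [0.579 0.184 0.01 ]
t3b [0.326 0.198 0.01 ]
foot [0.663 0.239 0.012]
hooktip [0.611 0.254 0.188]
helper [0.31  0.369 0.01 ]
w mid (array([ 0.417, -0.341,  0.047]), [np.float64(0.0), np.float64(0.0)])
peg? (array([ 0.447, -0.226,  0.214]), [np.float64(8.5), np.float64(7.9)])
posttop (array([0.658, 0.243, 0.176]), [np.float64(0.5), np.float64(0.6)])
hooktip? (array([0.611, 0.251, 0.165]), [np.float64(4.4), np.float64(5.2)])
helper (array([0.305, 0.436, 0.343]), [np.float64(5.9), np.float64(9.6)])
```

```bash
H="python3 -m handwheel"
$H '[[1,0,0,-0.03,0,0,-5],[1,0,0,-0.06,0,0,-10],[1,0,0,-0.1,0,0,-13.6],[1,0,0,-0.1,0,0,-13.6],[1,0,0,-0.1,0,0,-13.6]]'
$H '[[1,0,0.04,0,0,0,0],[1,0,0.08,0,0,0,0],[1,0,0.12,0,0,0,0],[1,0,0.16,0,0,0,0],[1,0,0.2,0,0,0,0]]'
$H '[[1,0.03,0.025,0,0,0,0],[1,0.06,0.05,0,0,0,0],[1,0.1,0.08,0,0,0,0],[1,0.13,0.1,0,0,0,0],[1,0.16,0.13,0,0,0,0]]'
$H '[[1,0.02,0.036,0,0,0,0],[1,0.04,0.072,0,0,0,0],[1,0.06,0.108,0,0,0,0],[1,0.08,0.144,0,0,0,0],[1,0.1,0.18,0,0,0,0]]'
$H '[[1,0.02,0.036,0,0,0,0],[1,0.04,0.072,0,0,0,0],[1,0.06,0.108,0,0,0,0],[1,0.06,0.144,0,0,0,0],[1,0.06,0.18,0,0,0,0]]'
$H '[[1,0,0,0,0,0,0],[1,0,0,0,0,0,0],[1,0,0,0,0,0,0],[1,0,0,0,0,0,0],[1,0,0,0,0,0,0]]'
python3 - <<'E'
from h import *
s=sense();print(s['t'],s['position'],s['tool_rot'],s['wrist_force'])
c=shot('wrist');save(c,'w1.png')
E
```

```text
t: 0.67
position: [0.1291, 0.5357, 0.3339]
tool_rot: [-0.003, 1.0, 0.0, 0.0]
wrist_force: [-0.9, 0.4, -0.8]
opening: 0.0854
gripper_force: 0.0
t: 1.08
position: [0.1291, 0.3323, 0.3299]
tool_rot: [0.001, 1.0, -0.0, -0.0]
wrist_force: [-0.6, 0.0, 0.9]
opening: 0.0854
gripper_force: 0.0
t: 1.5
position: [0.2876, 0.2056, 0.3303]
tool_rot: [0.0, 1.0, 0.001, -0.0]
wrist_force: [0.1, 1.0, 0.9]
opening: 0.0854
gripper_force: 0.0
t: 1.92
position: [0.3868, 0.025, 0.3305]
tool_rot: [-0.0, 1.0, 0.0, -0.0]
wrist_force: [1.7, 1.1, 0.8]
opening: 0.0858
gripper_force: 0.0
t: 2.33
position: [0.4469, -0.1547, 0.3293]
tool_rot: [-0.0, 1.0, -0.0, -0.002]
wrist_force: [0.3, 0.7, 0.0]
opening: 0.0853
gripper_force: 0.0
t: 2.75
position: [0.4469, -0.1517, 0.3312]
tool_rot: [-0.0, 1.0, 0.001, 0.0]
wrist_force: [-0.3, -0.0, 0.1]
opening: 0.0854
gripper_force: 0.0
2.75 [ 0.44692654 -0.15171779  0.33124131] [-1.14038463e-04  9.99999315e-01  1.16433061e-03  3.52393839e-05] [-0.33659261 -0.03355728  0.1485177 ]
```

View pics/w1.png

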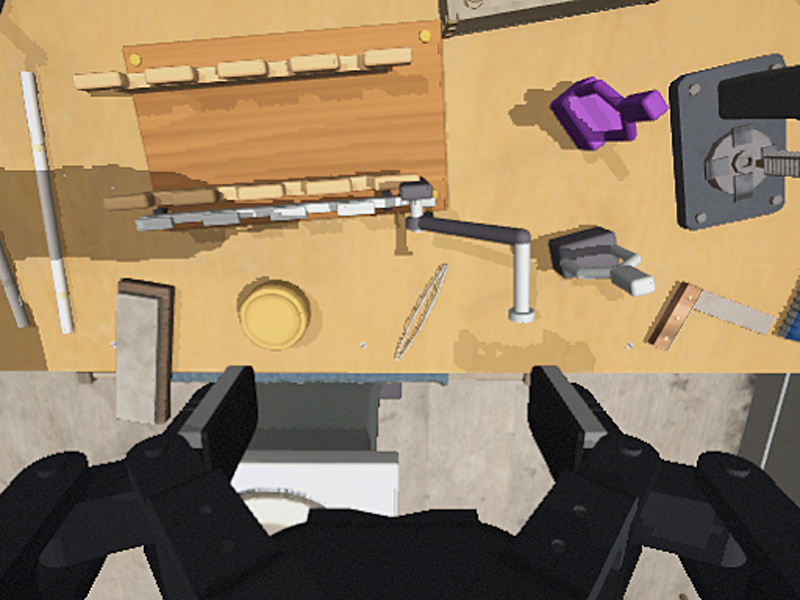

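Wrist view: board corners are at (123,47), (441,20) and (446,205). The comb tops' left ends are at about (75,80) and (105,203). The peg runs from (523,238) to its collar at (521,315). The counterweight block is at (583,252) with its tab at (632,280). The gate is shut.

```bash
H="python3 -m handwheel"
$H '[[1,-0.01,0.038,0.01,0,0,0],[1,-0.02,0.076,0.02,0,0,0],[1,-0.03,0.114,0.03,0,0,0],[1,-0.04,0.15,0.04,0,0,0],[1,-0.04,0.19,0.04,0,0,0]]' >/dev/null
$H '[[1,0,0,0,0,0,0],[1,0,0,0,0,0,0],[1,0,0,0,0,0,0],[1,0,0,0,0,0,0],[1,0,0,0,0,0,0]]' | head -2
python3 - <<'E'
from h import *
from scipy.optimize import least_squares
np.set_printoptions(precision=4,suppress=True)
c=ld('w1.png');f=1.5625
M=[((.085,.145,.012),(123,47)),((.085,-.145,.012),(441,20)),((-.085,-.145,.012),(446,205)),((-.11,-.198,.178),(521,275)),((-.133,-.198,.178),(521,313))]
def F(p):
    R=Ro.from_euler('z',p[2]).as_matrix()
    return np.concatenate([proj(c,R@np.array(m)+[p[0],p[1],0])[0]-np.array(u)/f for m,u in M])
r=least_squares(F,[.53,-.05,0]);print(r.x,r.fun)
w=shot('wrist');save(w,'w2.png',(100,60,412,250),2.56)
E
```

```text
t: 3.63
position: [0.4076, -0.3416, 0.2919]
[ 0.5342 -0.0434  0.0394] [-9.19   -7.5492 -6.0338  0.4885 -7.7287  4.542   8.8892  4.5659  7.7747
  0.902 ]
```

View pics/w2.png

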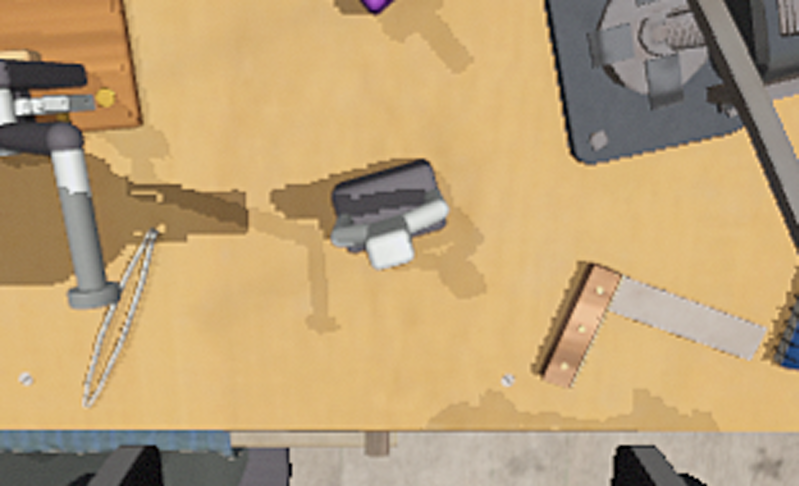

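Closer view (crop scale 2.56, offset (100,60)): the counterweight is yawed. Its tab top is centred at about (391,246), the loop bar spans (347,237)–(433,213), and the block's back edge runs (335,190)–(430,162). The peg collar is at (92,296).

```bash
python3 - <<'E'
from h import *
np.set_printoptions(precision=4,suppress=True)
c=ld('w1.png');f=1.5625;w=ld('w2.png');t=ld('t1.png')
for n,p in [('TL',(123,47)),('TR',(441,20)),('BR',(446,205))]: print(n,onz(c,np.array(p)/f,.012))
for n,p in [('bTL',(330,297)),('bTR',(455,297)),('BR',(457,360))]: print('top',n,onz(t,np.array(p)/f,.012))
W=lambda p:np.array(p)/2.56+[100,60]
print('BR w2',onz(w,W((142,126)),.012))
print('collar',tri([(c,np.array((521,315))/f),(w,W((92,296)))]))
print('peg root',tri([(c,np.array((523,240))/f),(w,W((68,150)))]))
print('tabtop',tri([(c,np.array((634,280))/f),(w,W((391,246)))]),onz(w,W((391,246)),.138))
for n,p,z in [('blk backL',(335,190),.038),('blk backR',(430,162),.038),('loopL',(347,237),.08),('loopR',(433,213),.08)]: print(n,onz(w,W(p),z))
tp=[onz(w,W(p),.138) for p in [(366,240),(406,229),(413,258),(377,268)]];print(np.array(tp))
E
```

```text
TL [0.6038 0.0935 0.012 ]
TR [ 0.6254 -0.1933  0.012 ]
BR [ 0.462  -0.2034  0.012 ]
top bTL [0.6089 0.0902 0.012 ]
top bTR [ 0.6175 -0.1979  0.012 ]
top BR [ 0.4725 -0.2057  0.012 ]
BR w2 [ 0.4581 -0.2075  0.012 ]
collar (array([ 0.4096, -0.2376,  0.1804]), [np.float64(0.1), np.float64(0.1)])
peg root (array([ 0.4602, -0.2349,  0.1791]), [np.float64(0.6), np.float64(0.8)])
tabtop (array([ 0.416 , -0.3423,  0.1214]), [np.float64(0.7), np.float64(0.9)]) [ 0.4186 -0.3421  0.138 ]
blk backL [ 0.4271 -0.3133  0.038 ]
blk backR [ 0.4416 -0.3626  0.038 ]
loopL [ 0.4107 -0.3215  0.08  ]
loopR [ 0.4222 -0.3621  0.08  ]
[[ 0.421  -0.3321  0.138 ]
 [ 0.4255 -0.348   0.138 ]
 [ 0.4137 -0.3509  0.138 ]
 [ 0.4096 -0.3365  0.138 ]]
```

```bash
H="python3 -m handwheel"; python3 -c "
from plant import *
print(grip_point_offset)"
$H '[[1,0.005,0,0.02,0,0,-6],[1,0.01,0,0.04,0,0,-12],[1,0.010,0,0.07,0,0,-16],[1,0.010,0,0.09,0,0,-16],[1,0.010,0,0.09,0,0,-16]]' | head -3
```

```text
0.0187
t: 4.1
position: [0.4154, -0.3404, 0.197]
tool_rot: [-0.003, 0.99, 0.14, -0.003]
```

```bash
H="python3 -m handwheel"
$H '[[1,0.002,0.001,0.02,0,0,0],[1,0.002,0.001,0.05,0,0,0],[1,0.002,0.001,0.08,0,0,0],[1,0.002,0.001,0.097,0,0,0],[1,0.002,0.001,0.097,0,0,0]]' | head -4
$H '[[0,0,0,0,0,0,0],[0,0,0,0,0,0,0],[0,0,0,0,0,0,0],[0,0,0,0,0,0,0],[0,0,0,0,0,0,0]]' 
$H '[[0,0,0,0,0,0,0],[0,0,0,0,0,0,0],[0,0,0,0,0,0,0],[0,0,0,0,0,0,0],[0,0,0,0,0,0,0]]' 
```

```text
t: 4.52
position: [0.4179, -0.3417, 0.1019]
tool_rot: [-0.002, 0.99, 0.139, -0.002]
wrist_force: [-0.8, -0.8, -1.4]
t: 4.93
position: [0.4198, -0.3435, 0.1055]
tool_rot: [0.001, 0.99, 0.139, 0.001]
wrist_force: [-0.9, 0.5, -0.4]
opening: 0.0257
gripper_force: 0.0
t: 5.35
position: [0.4196, -0.343, 0.1052]
tool_rot: [0.0, 0.99, 0.14, 0.0]
wrist_force: [-0.5, 3.9, 6.3]
opening: 0.0168
gripper_force: 59.1
```

```bash
H="python3 -m handwheel"
$H '[[0,0,0,-0.02,0,0,0],[0,0,0,-0.05,0,0,3],[0,0,0,-0.08,0,0,6],[0,0,0,-0.1,0,0,9],[0,0,0,-0.114,0,0,12.3]]' | head -2
$H '[[0,-0.02,0,0,0,0,0],[0,-0.04,0,0,0,0,0],[0,-0.06,-0.01,0,0,0,0],[0,-0.06,-0.01,0,0,0,0],[0,-0.06,-0.01,0,0,0,0]]'
```

```text
t: 5.77
position: [0.4193, -0.3432, 0.2197]
t: 6.18
position: [0.3574, -0.3364, 0.2174]
tool_rot: [-0.001, 0.999, 0.032, -0.001]
wrist_force: [0.4, -0.9, -5.9]
opening: 0.0169
gripper_force: 59.8
```

```bash
H="python3 -m handwheel"
$H '[[0,0.004,-0.03,0,0,0,0],[0,0.008,-0.06,0,0,0,0],[0,0.014,-0.095,-0.001,0,0,0],[0,0.014,-0.095,-0.001,0,0,0],[0,0.014,-0.095,-0.001,0,0,0]]'
python3 - <<'E'
from h import *
c=shot('wrist');save(c,'w3.png',(100,60,412,294),2.56)
E
```

```text
t: 6.6
position: [0.3671, -0.2398, 0.2189]
tool_rot: [-0.0, 0.999, 0.034, -0.0]
wrist_force: [-0.4, -0.1, -5.3]
opening: 0.0169
gripper_force: 60.9
```

View pics/w3.png

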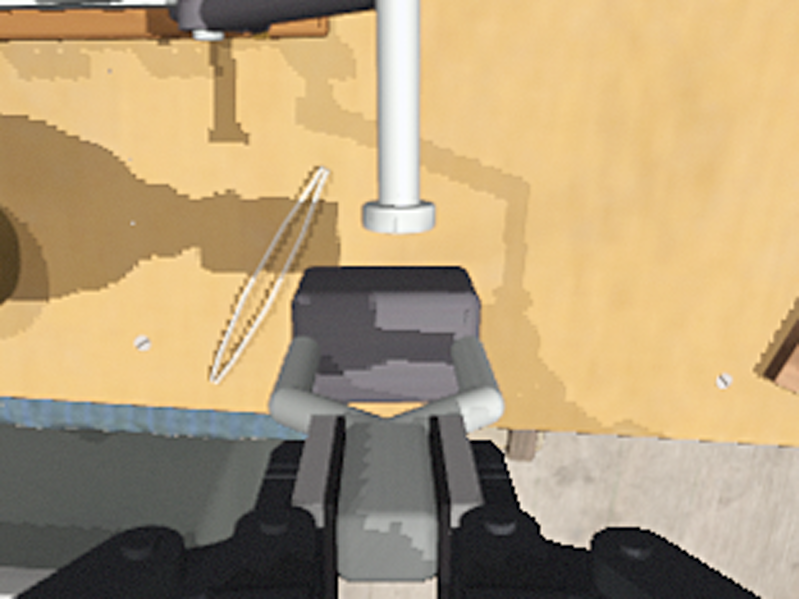

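The weight is lined up with the peg: collar at (398,216), block centre at column 387, so about 3 mm to the left. I'll correct that and insert.

```bash
H="python3 -m handwheel"
$H '[[0,0.012,0.003,0,0,0,0],[0,0.03,0.003,0,0,0,0],[0,0.05,0.003,0,0,0,0],[0,0.069,0.003,0,0,0,0],[0,0.069,0.003,0,0,0,0]]'
$H '[[0,0,0,0.005,0,0,0],[0,0,0,0.01,0,0,0],[0,0,0,0.012,0,0,0],[0,0,0,0.012,0,0,0],[0,0,0,0.012,0,0,0]]'
```

```text
t: 7.07
position: [0.4385, -0.2408, 0.2179]
tool_rot: [-0.0, 0.999, 0.032, -0.0]
wrist_force: [0.6, -0.8, -6.4]
opening: 0.0171
gripper_force: 60.8
t: 7.48
position: [0.435, -0.2402, 0.2072]
tool_rot: [0.0, 0.999, 0.032, -0.0]
wrist_force: [-0.4, 0.8, -5.8]
opening: 0.0168
gripper_force: 60.7
```

```bash
H="python3 -m handwheel"
$H '[[0,0,0.003,0.009,0,0,0],[0,0,0.008,0.013,0,0,0],[0,0,0.015,0.0185,0,0,0],[0,0,0.021,0.026,0,0,0],[0,0,0.027,0.033,0,0,0]]'
$H '[[0,0,0.005,0.008,0,0,0],[0,0,0.0095,0.017,0,0,0],[0,0,0.013,0.026,0,0,0],[0,0,0.016,0.034,0,0,0],[0,0,0.016,0.034,0,0,0]]'
$H '[[0,0,0,0,0,0,0],[0,0,0,0,0,0,0],[0,0,0,0,0,0,0],[0,0,0,0,0,0,0],[0,0,0,0,0,0,0]]'
python3 - <<'E'
from h import *
c=shot('wrist');save(c,'w4.png',None,1.25)
E
```

```text
t: 7.9
position: [0.4375, -0.2678, 0.1738]
tool_rot: [0.0, 0.999, 0.033, 0.0]
wrist_force: [0.8, 2.8, -1.9]
opening: 0.017
gripper_force: 61.1
t: 8.32
position: [0.438, -0.2827, 0.1393]
tool_rot: [-0.001, 0.999, 0.032, -0.001]
wrist_force: [-1.1, 3.8, -0.4]
opening: 0.0168
gripper_force: 61.4
t: 8.73
position: [0.4381, -0.2825, 0.1399]
tool_rot: [-0.0, 0.999, 0.033, -0.0]
wrist_force: [-1.4, 2.4, -4.1]
opening: 0.0171
gripper_force: 61.0
```

View pics/w4.png

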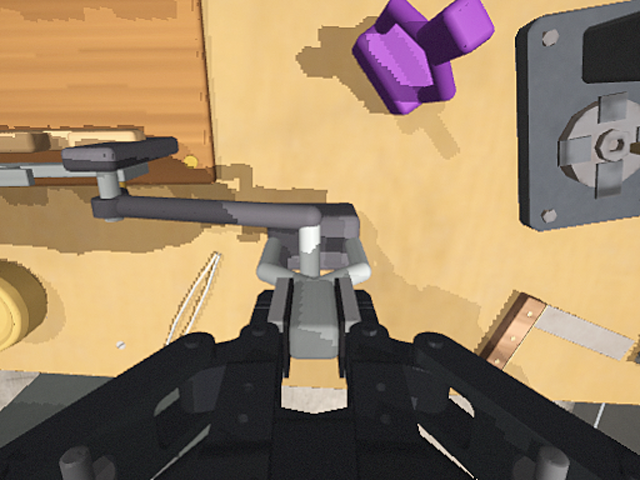

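The loop is on the peg and the arm is lowered. Releasing.

```bash
H="python3 -m handwheel"
$H '[[0.6,0,0,0,0,0,0],[0.6,0,0,0,0,0,0],[0.6,0,0,0,0,0,0],[0.6,0,0,0,0,0,0],[0.6,0,0,0,0,0,0]]'
$H '[[0.6,0,0,-0.02,0,0,0],[0.6,0,0,-0.06,0,0,0],[0.6,0,0,-0.1,0,0,0],[0.6,0,0,-0.14,0,0,0],[0.6,0,0,-0.18,0,0,0]]'|head -3
$H '[[1,0.03,-0.025,0,0,0,0],[1,0.05,-0.06,0,0,0,0],[1,0.06,-0.1,0,0,0,0],[1,0.06,-0.14,0,0,0,0],[1,0.06,-0.18,0,0,0,0]]'|head -3
$H '[[1,0,0,0,0,0,0],[1,0,0,0,0,0,0],[1,0,0,0,0,0,0],[1,0,0,0,0,0,0],[1,0,0,0,0,0,0]]' | head -3
python3 - <<'E'
from h import *
c=shot('wrist');save(c,'w5.png')
E
```

```text
t: 9.2
position: [0.4387, -0.2832, 0.1409]
tool_rot: [0.0, 0.999, 0.033, 0.001]
wrist_force: [0.9, 0.3, -0.2]
opening: 0.0516
gripper_force: 0.0
t: 9.62
position: [0.4379, -0.2829, 0.3227]
tool_rot: [0.0, 0.999, 0.032, 0.0]
t: 10.03
position: [0.4867, -0.0977, 0.32]
tool_rot: [0.0, 0.999, 0.032, -0.0]
t: 10.45
position: [0.4865, -0.1004, 0.3202]
tool_rot: [0.0, 1.0, 0.032, -0.0]
```

View pics/w5.png

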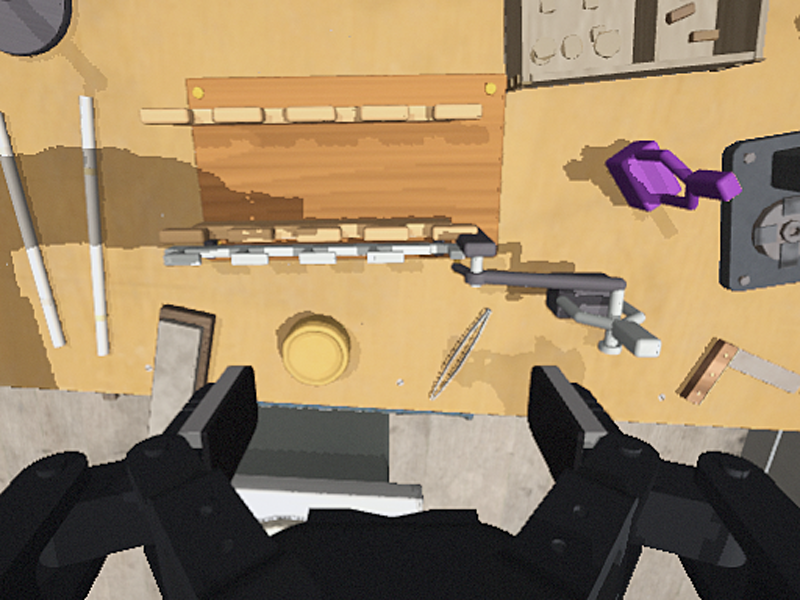

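The weight hangs on the peg with its tab at (640,345) and the gate has moved left. Zooming on the combs for slot positions.

```bash
python3 - <<'E'
from h import *
im=cv2.resize(cv2.imread('pics/w5.png'),(512,384),interpolation=cv2.INTER_AREA)
c=shot('wrist');save(c,'w6.png',(85,55,335,175),3.2)
E
```

```text
(no output)
```

View pics/w6.png

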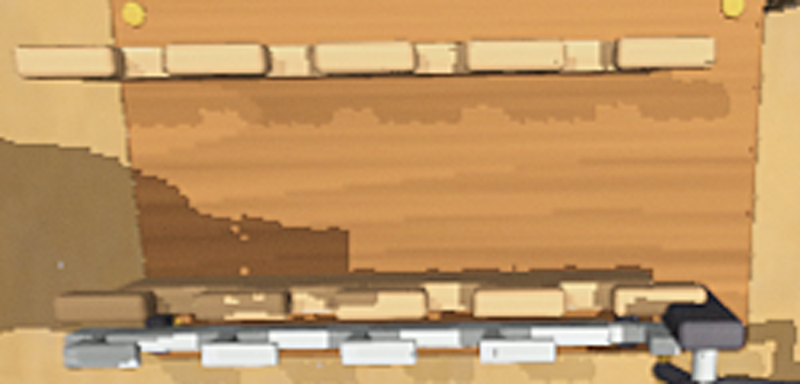

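```bash
python3 - <<'E'
from h import *
from scipy.optimize import least_squares
np.set_printoptions(precision=4,suppress=True)
c=ld('w6.png')
W=lambda p:np.array(p)/3.2+[85,55]
M=[]
for y,u,v in zip([.09,.03,-.03,-.09],[140,288.5,440,590],[58,56,54,52]): M.append(((.05,y,.063),W((u,v))))
for y,u,v in zip([.09,.03,-.03,-.09],[175,313,451,588],[303,301,298,296]): M.append(((-.05,y,.063),W((u,v))))
for fz in (0,1):
  def F(p):
    R=Ro.from_euler('z',p[2]).as_matrix()
    return np.concatenate([proj(c,R@np.array(m)+[p[0],p[1],p[3]*fz])[0]-u for m,u in M])
  r=least_squares(F,[.53,-.05,0,0]);p=r.x;print(p,r.fun)
  R=Ro.from_euler('z',p[2]).as_matrix()
  for y in (-.09,-.03,.03,.09): print(R@[0,y,.045]+[p[0],p[1],0])
  print('peg open',R@[-.11,-.241,.116]+[p[0],p[1],0],'mug etc')
w=ld('w5.png')
for q in [(87,97),(103,353),(60,345)]: print(onz(w,np.array(q)/1.5625,.008))
E
```

```text
[ 0.5305 -0.0311  0.0792  0.    ] [-0.4497 -0.2364  0.2653 -0.5455  0.1841 -0.8353  0.6853 -1.1051 -1.3308
  0.9026 -0.6962  0.765   0.0572  0.9436  1.2199  0.8138]
[ 0.5376 -0.1208  0.045 ]
[ 0.5328 -0.061   0.045 ]
[ 0.5281 -0.0012  0.045 ]
[0.5233 0.0586 0.045 ]
peg open [ 0.4399 -0.2801  0.116 ] mug etc
[ 0.5302 -0.0301  0.079  -0.0062] [ 0.6956  0.2271  0.6805 -0.0566 -0.1363 -0.3217 -0.3748 -0.5675 -0.4257
  0.2121 -0.4215  0.0932 -0.3028  0.2906  0.2218  0.1795]
[ 0.5373 -0.1199  0.045 ]
[ 0.5325 -0.06    0.045 ]
[ 0.5278 -0.0002  0.045 ]
[0.523  0.0596 0.045 ]
peg open [ 0.4395 -0.2791  0.116 ] mug etc
[0.5833 0.1873 0.008 ]
[0.3248 0.2035 0.008 ]
[0.3314 0.2486 0.008 ]
```

```bash
H="python3 -m handwheel"
$H '[[1,-0.002,-0.035,0,0,0,0],[1,-0.004,-0.07,0,0,0,0],[1,-0.006,-0.105,0,0,0,0],[1,-0.008,-0.14,0,0,0,0],[1,-0.01,-0.175,0,0,0,0]]'|head -3
$H '[[1,-0.002,-0.03,0.02,0,0,2],[1,-0.004,-0.06,0.04,0,0,4],[1,-0.006,-0.09,0.06,0,0,6],[1,-0.007,-0.127,0.08,0,0,7],[1,-0.007,-0.127,0.1,0,0,7]]'|head -3
$H '[[1,0,0,0,0,0,0],[1,0,0,0,0,0,0],[1,0,0,0,0,0,0],[1,0,0,0,0,0,0],[1,0,0,0,0,0,0]]' | head -3
python3 - <<'E'
from h import *
c=shot('wrist');save(c,'w7.png')
E
```

```text
t: 10.97
position: [0.4649, 0.0755, 0.3204]
tool_rot: [-0.0, 0.999, 0.032, 0.0]
t: 11.38
position: [0.4496, 0.2049, 0.2188]
tool_rot: [-0.001, 1.0, -0.028, -0.0]
t: 11.8
position: [0.4507, 0.2005, 0.2218]
tool_rot: [-0.001, 1.0, -0.029, 0.001]
```

View pics/w7.png

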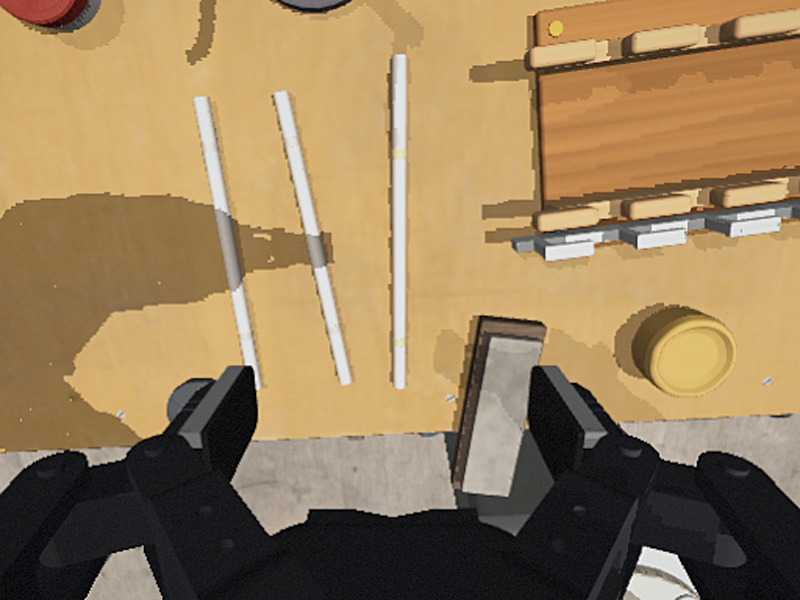

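Three tubes: ends are (400,54)-(400,388), (281,93)-(346,384) and (203,98)-(257,390).

```bash
cat > go.py <<'E'
# usage: go.py x y z yawdeg -> remaining shift in present tool axes
import sys
from h import *
x,y,z,a=map(float,sys.argv[1:])
s=sense();R=quat(s['tool_rot'])
Rt=Ro.from_euler('z',a,degrees=True)*Ro.from_euler('x',180,degrees=True)
print('shift',R.inv().apply(np.array([x,y,z])-s['position']).round(4),'turn',(R.inv()*Rt).as_rotvec(degrees=True).round(1))
E
python3 - <<'E'
from h import *
np.set_printoptions(precision=4,suppress=True)
w=ld('w7.png')
for n,a,b in [('3',(400,54),(400,388)),('2',(281,93),(346,384)),('1',(203,98),(257,390))]:
    A,B=[onz(w,np.array(q)/1.5625,.008) for q in (a,b)]
    d=A-B;print(n,A,B,'mid',(A+B)/2,'len',np.linalg.norm(d),'yaw',np.degrees(np.arctan2(d[1],d[0])))
E
python3 go.py 0.4535 0.194 0.1 -3.4
```

```text
3 [0.5841 0.1887 0.008 ] [0.3224 0.2031 0.008 ] mid [0.4533 0.1959 0.008 ] len 0.2620470037572169 yaw -3.1464958780355974
2 [0.5639 0.2752 0.008 ] [0.329  0.2494 0.008 ] mid [0.4464 0.2623 0.008 ] len 0.2363222107124799 yaw 6.2833226578508725
1 [0.564  0.3317 0.008 ] [0.3277 0.3269 0.008 ] mid [0.4458 0.3293 0.008 ] len 0.23639491494672568 yaw 1.170813338665312
shift [0.0031 0.0065 0.1215] turn [-0.1 -0.1  0.1]
```

```bash
H="python3 -m handwheel"
$H '[[0.5,0.003,0.005,0.04,0,0,0],[0.5,0.003,0.005,0.08,0,0,0],[0.5,0.003,0.005,0.12,0,0,0],[0.5,0.003,0.005,0.14,0,0,0],[0.5,0.003,0.005,0.16,0,0,0]]'|head -3
$H '[[0.5,0,0,0.02,0,0,0],[0.5,0,0,0.04,0,0,0],[0.5,0,0,0.058,0,0,0],[0.5,0,0,0.058,0,0,0],[0.5,0,0,0.058,0,0,0]]'
python3 go.py 0.4533 0.1955 0.002 -3.2
```

```text
t: 12.27
position: [0.4522, 0.1949, 0.0589]
tool_rot: [0.0, 1.0, -0.029, -0.0]
t: 12.68
position: [0.4527, 0.1954, 0.0024]
tool_rot: [0.001, 1.0, -0.029, -0.0]
wrist_force: [0.5, -0.2, 0.4]
opening: 0.0427
gripper_force: 0.0
shift [ 0.0006 -0.0002  0.0004] turn [ 0.1  0.  -0.1]
```

```bash
H="python3 -m handwheel"
$H '[[0,0,0,0,0,0,0],[0,0,0,0,0,0,0],[0,0,0,0,0,0,0],[0,0,0,0,0,0,0],[0,0,0,0,0,0,0]]'>/dev/null
$H '[[0,0,0,0,0,0,0],[0,0,0,0,0,0,0],[0,0,0,0,0,0,0],[0,0,0,0,0,0,0],[0,0,0,0,0,0,0]]'|tail -3
$H '[[0,0,0,-0.02,0,0,0],[0,0,0,-0.05,0,0,0],[0,0,0,-0.09,0,0,0],[0,0,0,-0.12,0,0,0],[0,0,0,-0.14,0,0,0]]'
python3 go.py 0.5327 -0.0605 0.14 4.5
```

```text
wrist_force: [-1.7, -0.3, 5.4]
opening: 0.0074
gripper_force: 59.3
t: 13.93
position: [0.4538, 0.1965, 0.1466]
tool_rot: [-0.002, 1.0, -0.028, 0.002]
wrist_force: [0.7, -0.2, 0.1]
opening: 0.0078
gripper_force: 58.7
shift [0.0933 0.2521 0.0062] turn [-0.2 -0.3 -7.7]
```

```bash
H="python3 -m handwheel"
$H '[[0,0.012,0.03,0,0,0,0],[0,0.024,0.06,0,0,0,0],[0,0.036,0.09,0,0,0,0],[0,0.048,0.12,0,0,0,0],[0,0.06,0.15,0,0,0,0]]'|head -2
$H '[[0,0.008,0.03,0,0,0,-2],[0,0.018,0.06,0,0,0,-4],[0,0.028,0.085,0,0,0,-6],[0,0.033,0.102,0.0,0,0,-7.7],[0,0.033,0.102,0.0,0,0,-7.7]]'|head -2
$H '[[0,0,0,0,0,0,0],[0,0,0,0,0,0,0],[0,0,0,0,0,0,0],[0,0,0,0,0,0,0],[0,0,0,0,0,0,0]]'
python3 go.py 0.5327 -0.0605 0.08 4.5
python3 - <<'E'
from h import *
c=shot('wrist');save(c,'w8.png')
E
```

```text
t: 14.35
position: [0.5042, 0.0413, 0.143]
t: 14.77
position: [0.5315, -0.064, 0.1426]
t: 15.18
position: [0.531, -0.0603, 0.1425]
tool_rot: [-0.0, 0.999, 0.039, 0.0]
wrist_force: [0.1, -0.3, -0.1]
opening: 0.0076
gripper_force: 58.8
shift [0.0016 0.0003 0.0625] turn [-0. -0. -0.]
```

View pics/w8.png

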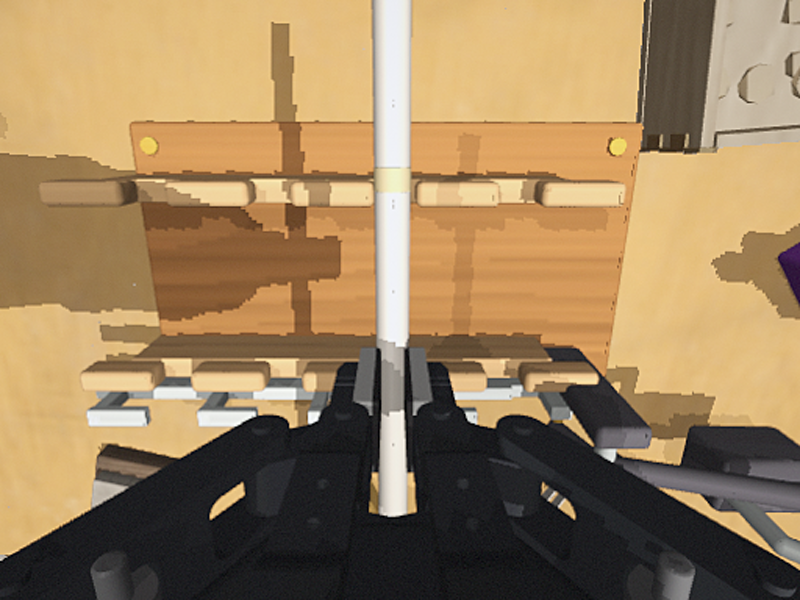

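The tube is over slot 2: the rear gap is centred at (396,190) and the tube is at (393,190). Lowering it.

```bash
H="python3 -m handwheel"
$H '[[0,0.001,0.001,0.02,0,0,0],[0,0.001,0.001,0.04,0,0,0],[0,0.001,0.001,0.06,0,0,0],[0,0.001,0.001,0.068,0,0,0],[0,0.001,0.001,0.068,0,0,0]]'|head -4
$H '[[0,0,0,0.01,0,0,0],[0,0,0,0.02,0,0,0],[0,0,0,0.026,0,0,0],[0,0,0,0.026,0,0,0],[0,0,0,0.026,0,0,0]]'
python3 go.py 0.5327 -0.0605 0.048 4.5
```

```text
t: 15.65
position: [0.5307, -0.0619, 0.0724]
tool_rot: [0.0, 0.999, 0.039, -0.002]
wrist_force: [0.5, 0.3, -0.5]
t: 16.07
position: [0.5326, -0.062, 0.0489]
tool_rot: [0.0, 0.999, 0.039, 0.001]
wrist_force: [-1.2, -0.1, 4.0]
opening: 0.0075
gripper_force: 59.3
shift [ 0.0002 -0.0015  0.0009] turn [ 0.  -0.1 -0. ]
```

```bash
H="python3 -m handwheel"
$H '[[0.3,0,0,0,0,0,0],[0.3,0,0,0,0,0,0],[0.3,0,0,0,0,0,0],[0.3,0,0,0,0,0,0],[0.3,0,0,0,0,0,0]]'|tail -3
$H '[[0.3,0,0,-0.02,0,0,0],[0.3,0,0,-0.05,0,0,0],[0.3,0,0,-0.09,0,0,0],[0.3,0,0,-0.12,0,0,0],[0.3,0,0,-0.14,0,0,0]]'|head -4
python3 - <<'E'
from h import *
c=shot('wrist');save(c,'w9.png',None,1)
E
python3 go.py 0.4464 0.2623 0.15 6.3
```

```text
wrist_force: [0.7, -0.6, -0.1]
opening: 0.0253
gripper_force: 0.0
t: 16.9
position: [0.5333, -0.0622, 0.1921]
tool_rot: [0.0, 0.999, 0.039, 0.002]
wrist_force: [1.0, -0.3, 0.4]
shift [-0.0634 -0.3308  0.0442] turn [ 0.1 -0.6 -1.8]
```

View pics/w9.png

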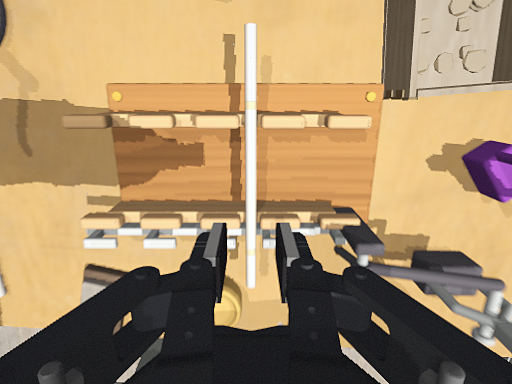

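Tube 1 lies in slot 2, at column 250 from (250,24) to (250,288). Next I'll locate the other tubes again with image code, since one may be knocked aside.

```bash
H="python3 -m handwheel"
cat > tubes.py <<'E'
from h import *
np.set_printoptions(precision=4,suppress=True)
c=shot('wrist');im=c['image']
# rectify the bench plane z=.01 to 1 mm/px: rows x .64->.24, cols y .42->.13
X,Y=np.meshgrid(np.arange(.64,.24,-.001),np.arange(.42,.13,-.001),indexing='ij')
m=proj(c,np.stack([X,Y,0*X+.008],-1)).reshape(*X.shape,2).astype(np.float32)
b=cv2.remap(im,m[...,0],m[...,1],cv2.INTER_LINEAR)
cv2.imwrite('pics/rect.png',b)
hsv=cv2.cvtColor(b,cv2.COLOR_BGR2HSV)
k=((hsv[...,1]<60)&(hsv[...,2]>85)).astype(np.uint8)
k=cv2.morphologyEx(k,cv2.MORPH_CLOSE,np.ones((15,3)))
n,l,st,_=cv2.connectedComponentsWithStats(k)
for i in range(1,n):
    if st[i,4]<800: continue
    p=np.argwhere(l==i)[:,::-1].astype(np.float32)
    (cx,cy),(w,h),a=cv2.minAreaRect(p);B=cv2.boxPoints(((cx,cy),(w,h),a))
    d=p-p.mean(0);_,_,v=np.linalg.svd(d[::5],full_matrices=False);v=v[0]*(-np.sign(v[0][1]))
    print('mid',.64-cy*.001,.42-cx*.001,'len',max(w,h),'wid',min(w,h),'yaw',np.degrees(np.arctan2(-v[0],-v[1])).round(1))
s=sense();print(s['position'])
E
$H '[[0.5,-0.01,-0.035,-0.01,0,0,0],[0.5,-0.02,-0.07,-0.02,0,0,0],[0.5,-0.03,-0.105,-0.02,0,0,0],[0.5,-0.04,-0.14,-0.02,0,0,0],[0.5,-0.05,-0.175,-0.02,0,0,0]]'|head -2
$H '[[0.5,-0.005,-0.035,0,0,0,-1.8],[0.5,-0.01,-0.07,0,0,0,-1.8],[0.5,-0.013,-0.105,0,0,0,-1.8],[0.5,-0.013,-0.14,0,0,0,-1.8],[0.5,-0.013,-0.155,0,0,0,-1.8]]'|head -2
$H '[[0.5,0,0,0,0,0,0],[0.5,0,0,0,0,0,0],[0.5,0,0,0,0,0,0],[0.5,0,0,0,0,0,0],[0.5,0,0,0,0,0,0]]'|head -2
python3 tubes.py; python3 go.py 0.4464 0.2623 0.01 6.3
python3 - <<'E'
from h import *
w=ld('w9.png')
A,B=[onz(w,q,.05) for q in ((250.5,24),(250.5,288))];M=(A+B)/2
d=M[:2]-[.5303,-.0305];R=np.array([[np.cos(.079),np.sin(.079)],[-np.sin(.079),np.cos(.079)]]);print('slot2 tube in rack',R@d)
E
```

```text
t: 17.37
position: [0.4679, 0.1099, 0.2082]
t: 17.78
position: [0.443, 0.2654, 0.2077]
t: 18.2
position: [0.4441, 0.2612, 0.2084]
mid 0.4255 0.32599999999999996 len 279.0 wid 26.0 yaw 1.7
mid 0.447006103515625 0.26294512939453124 len 237.8695068359375 wid 11.374446868896484 yaw 6.4
mid 0.33586816406250003 0.1739809112548828 len 67.74825286865234 wid 18.51978874206543 yaw 24.8
mid 0.3045821533203125 0.3827191886901855 len 81.57768249511719 wid 55.3604621887207 yaw -28.3
mid 0.259 0.256 len 106.0 wid 36.0 yaw 89.3
[0.4441 0.2612 0.2085]
shift [ 0.0024 -0.0008  0.1985] turn [-0.  -0.  -0.1]
slot2 tube in rack [-0.00265688 -0.03004596]
```

Tube 1 is centred in slot 2 and tube 2 hasn't moved. Picking tube 2.

```bash
H="python3 -m handwheel"
$H '[[0.5,0.003,-0.001,0.04,0,0,0],[0.5,0.003,-0.001,0.08,0,0,0],[0.5,0.003,-0.001,0.12,0,0,0],[0.5,0.003,-0.001,0.14,0,0,0],[0.5,0.003,-0.001,0.16,0,0,0]]'|head -2
$H '[[0.5,0,0,0.02,0,0,0],[0.5,0,0,0.04,0,0,0],[0.5,0,0,0.046,0,0,0],[0.5,0,0,0.046,0,0,0],[0.5,0,0,0.046,0,0,0]]'
$H '[[0,0,0,0,0,0,0],[0,0,0,0,0,0,0],[0,0,0,0,0,0,0],[0,0,0,0,0,0,0],[0,0,0,0,0,0,0]]'|head -2
$H '[[0,0,0,0,0,0,0],[0,0,0,0,0,0,0],[0,0,0,0,0,0,0],[0,0,0,0,0,0,0],[0,0,0,0,0,0,0]]'|tail -3
$H '[[0,0,0,-0.02,0,0,0],[0,0,0,-0.05,0,0,0],[0,0,0,-0.09,0,0,0],[0,0,0,-0.12,0,0,0],[0,0,0,-0.14,0,0,0]]'
python3 go.py 0.528 -0.0005 0.14 4.5
```

```text
t: 18.67
position: [0.4461, 0.262, 0.0463]
t: 19.08
position: [0.4473, 0.2634, 0.003]
tool_rot: [-0.0, 0.999, 0.054, 0.0]
wrist_force: [0.3, -0.1, 0.4]
opening: 0.0425
gripper_force: 0.0
t: 19.5
position: [0.4474, 0.264, 0.0036]
wrist_force: [-1.2, -0.5, 5.7]
opening: 0.0078
gripper_force: 60.2
t: 20.33
position: [0.4478, 0.2642, 0.1465]
tool_rot: [-0.002, 0.999, 0.055, 0.002]
wrist_force: [0.5, 0.0, -0.7]
opening: 0.0076
gripper_force: 59.5
shift [0.0508 0.2719 0.0059] turn [-0.2 -0.3  1.8]
```

```bash
H="python3 -m handwheel"
$H '[[0,0.008,0.03,0,0,0,0],[0,0.015,0.06,0,0,0,0],[0,0.022,0.09,0,0,0,0],[0,0.028,0.12,0,0,0,0],[0,0.034,0.15,0,0,0,0]]'|head -2
$H '[[0,0.006,0.03,0,0,0,1],[0,0.01,0.06,0,0,0,1.8],[0,0.015,0.09,0,0,0,1.8],[0,0.017,0.122,0,0,0,1.8],[0,0.017,0.122,0,0,0,1.8]]'|head -2
$H '[[0,0,0,0,0,0,0],[0,0,0,0,0,0,0],[0,0,0,0,0,0,0],[0,0,0,0,0,0,0],[0,0,0,0,0,0,0]]'
python3 go.py 0.528 -0.0005 0.075 4.5
```

```text
t: 20.75
position: [0.497, 0.1168, 0.1428]
t: 21.17
position: [0.5273, -0.0056, 0.1425]
t: 21.58
position: [0.5269, -0.0006, 0.1424]
tool_rot: [-0.0, 0.999, 0.039, 0.0]
wrist_force: [-0.5, 0.5, 0.6]
opening: 0.0077
gripper_force: 59.5
shift [0.0011 0.     0.0674] turn [-0. -0.  0.]
```

```bash
H="python3 -m handwheel"
$H '[[0,0.001,0.001,0.02,0,0,0],[0,0.001,0.001,0.04,0,0,0],[0,0.001,0.001,0.06,0,0,0],[0,0.001,0.001,0.068,0,0,0],[0,0.001,0.001,0.068,0,0,0]]'|head -4
$H '[[0,0,0,0.01,0,0,0],[0,0,0,0.02,0,0,0],[0,0,0,0.026,0,0,0],[0,0,0,0.026,0,0,0],[0,0,0,0.026,0,0,0]]'
$H '[[0.3,0,0,0,0,0,0],[0.3,0,0,0,0,0,0],[0.3,0,0,0,0,0,0],[0.3,0,0,0,0,0,0],[0.3,0,0,0,0,0,0]]'|tail -3
$H '[[0.3,0,0,-0.02,0,0,0],[0.3,0,0,-0.05,0,0,0],[0.3,0,0,-0.09,0,0,0],[0.3,0,0,-0.12,0,0,0],[0.3,0,0,-0.16,0,0,0]]'|head -4
python3 go.py 0.445 0.329 0.21 1.5
```

```text
t: 22.0
position: [0.5265, -0.0022, 0.0724]
tool_rot: [0.0, 0.999, 0.039, -0.002]
wrist_force: [0.5, -0.3, -0.0]
t: 22.42
position: [0.5284, -0.0022, 0.0487]
tool_rot: [-0.0, 0.999, 0.039, 0.001]
wrist_force: [-1.6, 0.2, 1.8]
opening: 0.0079
gripper_force: 59.8
wrist_force: [-1.1, 0.6, -0.5]
opening: 0.0258
gripper_force: 0.0
t: 23.25
position: [0.5269, -0.0024, 0.2086]
tool_rot: [-0.0, 0.999, 0.039, -0.001]
wrist_force: [1.1, 0.9, -0.3]
shift [-0.0561 -0.3367 -0.0012] turn [-0.   0.2  2.9]
```

```bash
H="python3 -m handwheel"
$H '[[0.5,-0.008,-0.035,0,0,0,0],[0.5,-0.015,-0.07,0,0,0,0],[0.5,-0.022,-0.105,0,0,0,0],[0.5,-0.028,-0.14,0,0,0,0],[0.5,-0.035,-0.175,0,0,0,0]]'|head -2
$H '[[0.5,-0.006,-0.035,0,0,0,1],[0.5,-0.012,-0.07,0,0,0,2],[0.5,-0.018,-0.105,0,0,0,2.9],[0.5,-0.021,-0.14,0,0,0,2.9],[0.5,-0.021,-0.162,0,0,0,2.9]]'|head -2
$H '[[0.5,0,0,0,0,0,0],[0.5,0,0,0,0,0,0],[0.5,0,0,0,0,0,0],[0.5,0,0,0,0,0,0],[0.5,0,0,0,0,0,0]]'|head -6
python3 tubes.py; python3 go.py 0.445 0.329 0.003 1.5
python3 -c "
import cv2;cv2.imwrite('pics/rect2.png',cv2.resize(cv2.imread('pics/rect.png'),None,fx=1.4,fy=1.4))"
```

```text
t: 23.67
position: [0.4789, 0.1708, 0.2084]
t: 24.08
position: [0.4449, 0.3321, 0.2081]
t: 24.5
position: [0.4464, 0.3284, 0.2085]
tool_rot: [-0.0, 1.0, 0.013, 0.0]
wrist_force: [-0.7, 0.3, 0.5]
opening: 0.0427
gripper_force: 0.0
mid 0.4465054016113281 0.33127394104003904 len 237.1946563720703 wid 11.282516479492188 yaw 1.4
mid 0.291 0.32099999999999995 len 134.0 wid 100.0 yaw 65.2
[0.4464 0.3285 0.2085]
shift [-0.0014 -0.0005  0.2055] turn [-0. -0. -0.]
```

View pics/rect2.png

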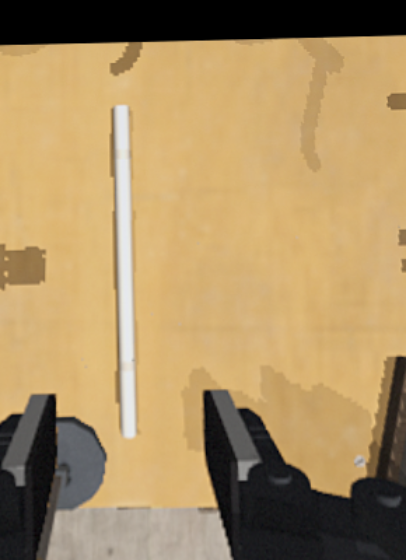

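The last tube is clear and undisturbed, running from (121,106) to (128,437) in the rectified view. Picking it for slot 4.

```bash
H="python3 -m handwheel"
$H '[[0.5,0,-0.002,0.04,0,0,0],[0.5,0,-0.002,0.08,0,0,0],[0.5,0,-0.002,0.12,0,0,0],[0.5,0,-0.002,0.14,0,0,0],[0.5,0,-0.002,0.16,0,0,0]]'|head -2
$H '[[0.5,0,0,0.02,0,0,0],[0.5,0,0,0.04,0,0,0],[0.5,0,0,0.046,0,0,0],[0.5,0,0,0.046,0,0,0],[0.5,0,0,0.046,0,0,0]]'
$H '[[0,0,0,0,0,0,0],[0,0,0,0,0,0,0],[0,0,0,0,0,0,0],[0,0,0,0,0,0,0],[0,0,0,0,0,0,0]]'|head -2
$H '[[0,0,0,0,0,0,0],[0,0,0,0,0,0,0],[0,0,0,0,0,0,0],[0,0,0,0,0,0,0],[0,0,0,0,0,0,0]]'|tail -3
$H '[[0,0,0,-0.02,0,0,0],[0,0,0,-0.05,0,0,0],[0,0,0,-0.09,0,0,0],[0,0,0,-0.12,0,0,0],[0,0,0,-0.14,0,0,0]]'
python3 go.py 0.5233 0.0593 0.14 4.5
```

```text
t: 24.97
position: [0.4456, 0.3298, 0.0463]
t: 25.38
position: [0.4467, 0.3314, 0.0031]
tool_rot: [-0.0, 1.0, 0.013, 0.0]
wrist_force: [0.1, -0.4, -0.2]
opening: 0.0427
gripper_force: 0.0
t: 25.8
position: [0.4467, 0.332, 0.0037]
wrist_force: [-1.3, 0.1, 6.5]
opening: 0.0081
gripper_force: 60.4
t: 26.63
position: [0.4471, 0.3322, 0.1465]
tool_rot: [-0.002, 1.0, 0.014, 0.002]
wrist_force: [0.4, 0.1, -1.5]
opening: 0.0076
gripper_force: 59.6
shift [0.0687 0.2749 0.0058] turn [-0.2 -0.2 -2.9]
```

```bash
H="python3 -m handwheel"
$H '[[0,0.008,0.03,0,0,0,0],[0,0.015,0.06,0,0,0,0],[0,0.022,0.09,0,0,0,0],[0,0.03,0.12,0,0,0,0],[0,0.038,0.15,0,0,0,0]]'|head -2
$H '[[0,0.01,0.03,0,0,0,-1],[0,0.02,0.06,0,0,0,-2],[0,0.03,0.09,0,0,0,-2.9],[0,0.031,0.125,0,0,0,-2.9],[0,0.031,0.125,0,0,0,-2.9]]'|head -2
$H '[[0,0,0,0,0,0,0],[0,0,0,0,0,0,0],[0,0,0,0,0,0,0],[0,0,0,0,0,0,0],[0,0,0,0,0,0,0]]'
python3 go.py 0.5233 0.0583 0.075 4.5
```

```text
t: 27.05
position: [0.4881, 0.1812, 0.1427]
t: 27.47
position: [0.5224, 0.0537, 0.1424]
t: 27.88
position: [0.5224, 0.0592, 0.1423]
tool_rot: [-0.0, 0.999, 0.039, 0.0]
wrist_force: [-0.5, 0.7, -0.4]
opening: 0.008
gripper_force: 59.6
shift [0.0009 0.001  0.0673] turn [-0. -0.  0.]
```

```bash
H="python3 -m handwheel"
$H '[[0,0.001,0.001,0.02,0,0,0],[0,0.001,0.001,0.04,0,0,0],[0,0.001,0.001,0.06,0,0,0],[0,0.001,0.001,0.068,0,0,0],[0,0.001,0.001,0.068,0,0,0]]'|head -4
$H '[[0,0,0,0.01,0,0,0],[0,0,0,0.02,0,0,0],[0,0,0,0.026,0,0,0],[0,0,0,0.026,0,0,0],[0,0,0,0.026,0,0,0]]'
$H '[[0.3,0,0,0,0,0,0],[0.3,0,0,0,0,0,0],[0.3,0,0,0,0,0,0],[0.3,0,0,0,0,0,0],[0.3,0,0,0,0,0,0]]'|tail -3
$H '[[0.3,0,0,-0.02,0,0,0],[0.3,0,0,-0.05,0,0,0],[0.3,0,0,-0.09,0,0,0],[0.3,0,0,-0.13,0,0,0],[0.3,0,0,-0.17,0,0,0]]'|head -4
$H '[[0.6,0,0.03,-0.02,0,0,0],[0.6,0,0.06,-0.04,0,0,0],[0.6,-0.02,0.09,-0.06,0,0,0],[0.6,-0.04,0.12,-0.06,0,0,0],[0.6,-0.04,0.12,-0.06,0,0,0]]'|head -2
$H '[[0.6,0,0,0,0,0,0],[0.6,0,0,0,0,0,0],[0.6,0,0,0,0,0,0],[0.6,0,0,0,0,0,0],[0.6,0,0,0,0,0,0]]'|head -2
python3 - <<'E'
from h import *
c=shot('wrist');save(c,'w10.png')
E
```

```text
t: 28.3
position: [0.522, 0.0574, 0.0724]
tool_rot: [0.001, 0.999, 0.039, -0.002]
wrist_force: [-0.2, 0.6, 0.2]
t: 28.72
position: [0.5239, 0.0575, 0.0487]
tool_rot: [-0.0, 0.999, 0.039, 0.001]
wrist_force: [-1.2, 0.4, 3.7]
opening: 0.0081
gripper_force: 60.0
wrist_force: [-0.7, -0.2, 0.3]
opening: 0.0258
gripper_force: 0.0
t: 29.55
position: [0.523, 0.0571, 0.2202]
tool_rot: [0.0, 0.999, 0.039, -0.0]
wrist_force: [1.2, 0.9, -0.0]
t: 29.97
position: [0.4913, -0.0692, 0.2806]
t: 30.38
position: [0.4931, -0.0647, 0.2778]
```

View pics/w10.png

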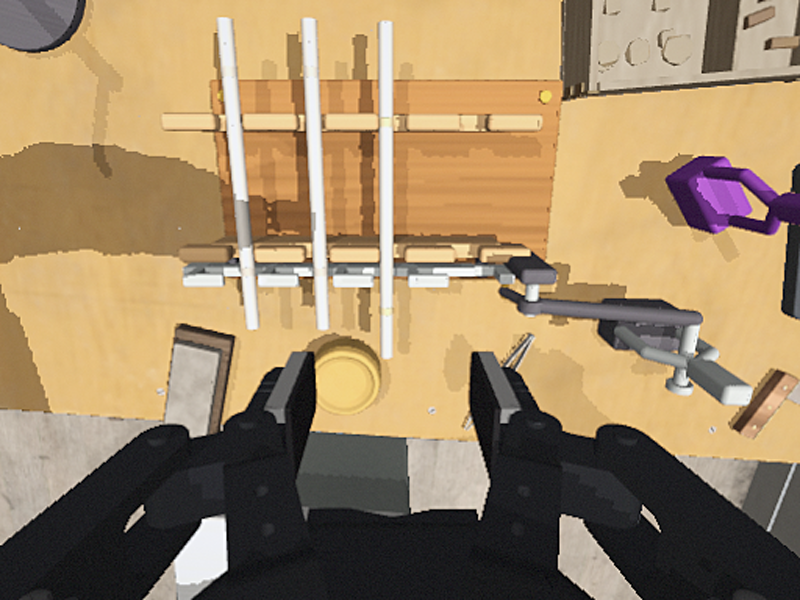

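All three tubes lie in slots 4, 3 and 2, crossing the rear comb at columns 233, 313 and 386. The weight still hangs, with its tab at about (735,390). Checking the numbers.

```bash
python3 - <<'E'
from h import *
np.set_printoptions(precision=4,suppress=True)
w=ld('w10.png');f=1.5625
R=np.array([[np.cos(.079),np.sin(.079)],[-np.sin(.079),np.cos(.079)]])
for a,b in [((224,18),(252,328)),((309,19),(323,328)),((385,21),(387,358))]:
    A,B=[onz(w,np.array(q)/f,.05) for q in (a,b)];print(R@((A+B)/2-[.5303,-.0305,0])[:2],np.linalg.norm(A-B))
for q in [(735,390)]: print('tab',onz(w,np.array(q)/f,.171))
E
python3 go.py 0.438 -0.2825 0.26 3.7
```

```text
[0.0006 0.0907] 0.23794915764223554
[0.0001 0.0297] 0.23717596015989778
[-0.0148 -0.0249] 0.26425197917939425
tab [ 0.4399 -0.2762  0.171 ]
shift [-0.072   0.2128  0.018 ] turn [0.  0.  0.8]
```

```bash
H="python3 -m handwheel"
$H '[[0.6,-0.014,0.035,0,0,0,0],[0.6,-0.03,0.07,0,0,0,0],[0.6,-0.045,0.105,0,0,0,0],[0.6,-0.06,0.14,0,0,0,0],[0.6,-0.071,0.175,0.02,0,0,0.8]]'|head -2
$H '[[0.6,0,0.02,0.01,0,0,0],[0.6,0,0.036,0.02,0,0,0],[0.6,0,0.036,0.03,0,0,0],[0.6,0,0.036,0.03,0,0,0],[0.6,0,0.036,0.03,0,0,0]]'|head -2
python3 go.py 0.439 -0.280 0.141 3.7
python3 - <<'E'
from h import *
c=shot('wrist');save(c,'w11.png',(60,100,460,360),2)
E
```

```text
t: 30.85
position: [0.4365, -0.2475, 0.262]
t: 31.27
position: [0.4379, -0.2806, 0.228]
shift [ 0.0013 -0.0005  0.087 ] turn [-0.   0.1 -0. ]
```

View pics/w11.png

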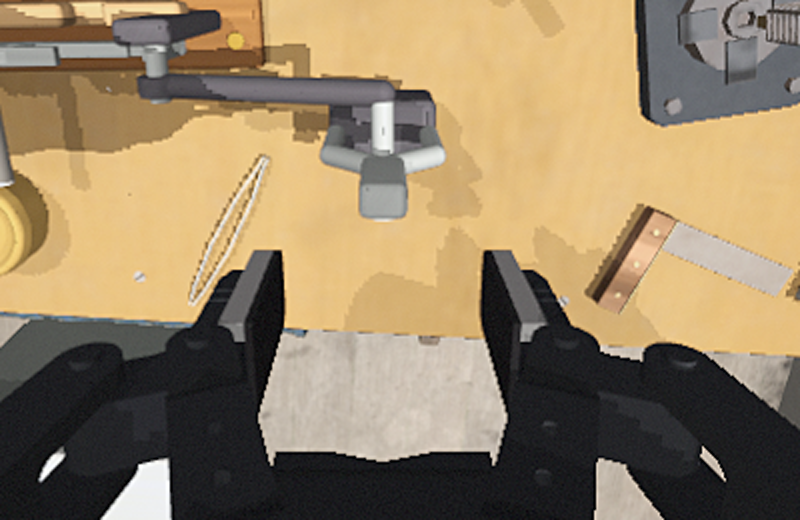

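The tab at (383,195) is centred between the fingers. Grasping, then following the arc back up.

```bash
H="python3 -m handwheel"
$H '[[0.6,0.001,0,0.02,0,0,0],[0.6,0.001,0,0.05,0,0,0],[0.6,0.001,0,0.075,0,0,0],[0.6,0.001,0,0.087,0,0,0],[0.6,0.001,0,0.087,0,0,0]]'|head -2
$H '[[0,0,0,0,0,0,0],[0,0,0,0,0,0,0],[0,0,0,0,0,0,0],[0,0,0,0,0,0,0],[0,0,0,0,0,0,0]]'|head -2
$H '[[0,0,0,0,0,0,0],[0,0,0,0,0,0,0],[0,0,0,0,0,0,0],[0,0,0,0,0,0,0],[0,0,0,0,0,0,0]]'|tail -4
$H '[[0,0,-0.001,-0.004,0,0,0],[0,0,-0.003,-0.008,0,0,0],[0,0,-0.004,-0.011,0,0,0],[0,0,-0.005,-0.014,0,0,0],[0,0,-0.0066,-0.018,0,0,0]]'|tail -3
$H '[[0,0,-0.002,-0.004,0,0,0],[0,0,-0.004,-0.007,0,0,0],[0,0,-0.006,-0.010,0,0,0],[0,0,-0.008,-0.013,0,0,0],[0,0,-0.0096,-0.0166,0,0,0]]'|tail -3
$H '[[0,0,-0.002,-0.003,0,0,0],[0,0,-0.005,-0.006,0,0,0],[0,0,-0.007,-0.009,0,0,0],[0,0,-0.01,-0.012,0,0,0],[0,0,-0.0123,-0.0147,0,0,0]]'|tail -3
$H '[[0,0,-0.003,-0.003,0,0,0],[0,0,-0.006,-0.006,0,0,0],[0,0,-0.009,-0.009,0,0,0],[0,0,-0.012,-0.011,0,0,0],[0,0,-0.0147,-0.0123,0,0,0]]'
for i in 1 2 3; do $H '[[0,0,0,0,0,0,0],[0,0,0,0,0,0,0],[0,0,0,0,0,0,0],[0,0,0,0,0,0,0],[0,0,0,0,0,0,0]]'|sed -n 2,4p; done
```

```text
t: 31.73
position: [0.4379, -0.2795, 0.1393]
t: 32.15
position: [0.4401, -0.2811, 0.143]
tool_rot: [0.0, 0.999, 0.032, 0.002]
wrist_force: [0.5, 3.5, 6.6]
opening: 0.0166
gripper_force: 59.2
wrist_force: [2.1, -2.7, -2.9]
opening: 0.017
gripper_force: 58.7
wrist_force: [1.6, -2.8, -2.3]
opening: 0.0168
gripper_force: 58.8
wrist_force: [0.6, -5.1, 0.6]
opening: 0.0171
gripper_force: 59.1
t: 34.23
position: [0.4361, -0.2388, 0.2044]
tool_rot: [0.001, 0.999, 0.032, 0.0]
wrist_force: [-0.2, -6.8, 4.0]
opening: 0.017
gripper_force: 59.6
position: [0.4361, -0.239, 0.2042]
tool_rot: [0.001, 0.999, 0.032, 0.0]
wrist_force: [-0.1, -6.2, 3.6]
position: [0.4361, -0.239, 0.2043]
tool_rot: [0.001, 0.999, 0.032, 0.0]
wrist_force: [-0.6, -6.5, 4.4]
position: [0.4361, -0.239, 0.2043]
tool_rot: [0.001, 0.999, 0.032, 0.0]
wrist_force: [-1.5, -6.6, 4.1]
```

```bash
H="python3 -m handwheel"
$H '[[0,0,0.002,-0.003,0,0,0],[0,0,0.002,-0.006,0,0,0],[0,0,0.002,-0.01,0,0,0],[0,0,0.002,-0.013,0,0,0],[0,0,0.002,-0.016,0,0,0]]'|sed -n 2,4p
for i in 1 2 3; do $H '[[0,0,0,0,0,0,0],[0,0,0,0,0,0,0],[0,0,0,0,0,0,0],[0,0,0,0,0,0,0],[0,0,0,0,0,0,0]]'|sed -n 2,4p; done
```

```text
position: [0.436, -0.2394, 0.2186]
tool_rot: [-0.001, 0.999, 0.032, -0.001]
wrist_force: [-0.3, 0.1, -5.6]
position: [0.4362, -0.2399, 0.2187]
tool_rot: [-0.0, 0.999, 0.032, -0.0]
wrist_force: [-0.2, 0.4, -6.6]
position: [0.4363, -0.24, 0.2189]
tool_rot: [-0.0, 0.999, 0.032, 0.0]
wrist_force: [-0.1, -0.4, -6.8]
position: [0.4363, -0.24, 0.219]
tool_rot: [0.0, 0.999, 0.032, -0.0]
wrist_force: [-0.5, 1.1, -5.1]
```

The lever is free and the gate should be shut. Withdrawing, then moving high to the stand.

```bash
H="python3 -m handwheel"
$H '[[0,-0.015,0,0,0,0,0],[0,-0.03,0,0,0,0,0],[0,-0.05,0,0,0,0,0],[0,-0.07,0,0,0,0,0],[0,-0.07,0,0,0,0,0]]'|sed -n 2,4p
$H '[[0,0,0,-0.03,0,0,0],[0,0,0,-0.06,0,0,0],[0,0,0,-0.09,0,0,0],[0,0,0,-0.12,0,0,0],[0,0,0,-0.15,0,0,0]]'|sed -n 2,4p
$H '[[0,0.01,-0.035,0,0,0,0],[0,0.02,-0.07,0,0,0,0],[0,0.03,-0.105,0,0,0,0],[0,0.04,-0.14,0,0,0,0],[0,0.05,-0.175,0,0,0,0]]'|sed -n 2,4p
python3 go.py 0.53 0.22 0.365 0
python3 - <<'E'
from h import *
np.set_printoptions(precision=4,suppress=True)
s=ld('s1.png');t=ld('t1.png');f=1.5625
print(onz(s,np.array((334,388))/f,.188),onz(s,np.array((330,392))/f,.16),onz(s,np.array((305,372))/f,.18),onz(t,np.array((267,272))/f,.012),onz(s,np.array((313,432))/f,.012))
E
```

```text
position: [0.3632, -0.2444, 0.2192]
tool_rot: [-0.0, 1.0, 0.031, -0.001]
wrist_force: [0.8, 0.1, -6.5]
position: [0.3663, -0.2443, 0.3707]
tool_rot: [0.0, 0.999, 0.032, 0.0]
wrist_force: [2.4, -0.7, -5.7]
position: [0.4053, -0.065, 0.3693]
tool_rot: [-0.0, 1.0, 0.031, 0.001]
wrist_force: [1.9, -0.3, -5.6]
shift [ 0.1424 -0.2766  0.0045] turn [-0.  -0.1  3.6]
[0.5863 0.2598 0.188 ] [0.6032 0.2513 0.16  ] [0.6567 0.2468 0.18  ] [0.6629 0.2388 0.012 ] [0.6595 0.2511 0.012 ]
```

```bash
H="python3 -m handwheel"
$H '[[0,0.015,-0.035,0,0,0,0],[0,0.03,-0.07,0,0,0,1],[0,0.045,-0.105,0,0,0,2],[0,0.06,-0.14,0,0,0,3.6],[0,0.07,-0.16,0,0,0,3.6]]'|sed -n 2,4p
python3 go.py 0.53 0.22 0.365 0
$H '[[0,0.015,-0.03,0,0,0,0],[0,0.03,-0.06,0,0,0,0],[0,0.05,-0.09,0,0,0,0],[0,0.065,-0.12,0,0,0,0],[0,0.065,-0.12,0,0,0,0]]'|sed -n 2,4p
$H '[[0,0,0,0,0,0,0],[0,0,0,0,0,0,0],[0,0,0,0,0,0,0],[0,0,0,0,0,0,0],[0,0,0,0,0,0,0]]'|sed -n 1,4p
cat > stand.py <<'E'
from h import *
from scipy.optimize import minimize
np.set_printoptions(precision=4,suppress=True)
H=[(0,0,.16),(-.02,0,.16),(-.04,0,.16),(-.058,0,.16),(-.068,0,.165),(-.075,0,.175),(-.075,0,.188)]
def mask(c,p,sh):
    R=Ro.from_euler('z',p[2]).as_matrix();m=np.zeros(sh,np.uint8);o=np.array([p[0],p[1],0])
    def cap(a,b,r):
        for q in np.linspace(a,b,12):
            X=R@np.array(q)+o;u=proj(c,X)[0];z=(np.array(c['R'])@X+c['t'])[2]
            cv2.circle(m,tuple(int(round(v*16)) for v in u),int(16*r*c['K'][0][0]/z),1,-1,shift=4)
    for a,b in zip(H[:-1],H[1:]): cap(a,b,.005)
    cap((0,0,0.012),(0,0,.176),.008)
    an=np.linspace(0,2*np.pi,60)
    for z in (0,.012):
        P=proj(c,np.stack([p[0]+.05*np.cos(an),p[1]+.05*np.sin(an),0*an+z],1));cv2.fillPoly(m,[np.round(P*16).astype(np.int32)],1,shift=4)
    return m
def seg(im):
    h=cv2.cvtColor(im,cv2.COLOR_BGR2HSV);return ((h[...,1]<80)&(h[...,2]<130)).astype(np.uint8)
if __name__=='__main__':
    c=shot('wrist');np.savez('pics/st%.1f.npz'%sense()['t'],**c)
    k=seg(c['image']);p0=np.array([.659,.243,-.21])
    roi=cv2.dilate(mask(c,p0,k.shape),np.ones((41,41)));roi[230:]=0
    def cost(p): return ((mask(c,p,k.shape)!=k)&(roi>0)).sum()
    print('start',cost(p0),'seg',(k&roi).sum(),'model',(mask(c,p0,k.shape)&roi).sum())
    best=min((minimize(cost,p0+d,method='Nelder-Mead',options=dict(initial_simplex=p0+d+np.array([[0,0,0],[.008,0,0],[0,.008,0],[0,0,.15]]),maxiter=120)) for d in ([0,0,0],[0,0,.15],[0,0,-.15])),key=lambda r:r.fun)
    print(best.x,best.fun)
    p=best.x;R=Ro.from_euler('z',p[2]).as_matrix();print('seat',R@[-.038,0,.16]+[p[0],p[1],0],'tip',R@[-.075,0,.188]+[p[0],p[1],0], 'px tip',proj(c,R@[-.075,0,.188]+[p[0],p[1],0]))
E
python3 stand.py
```

```text
position: [0.4657, 0.1013, 0.3683]
tool_rot: [-0.001, 1.0, 0.001, -0.0]
wrist_force: [-0.0, 0.3, -6.3]
shift [ 0.0645 -0.1186  0.0035] turn [-0.1  0.   0.1]
position: [0.5318, 0.2232, 0.3647]
tool_rot: [0.0, 1.0, 0.002, -0.002]
wrist_force: [-3.5, 1.0, -8.9]
t: 39.65
position: [0.5297, 0.2168, 0.3698]
tool_rot: [-0.0, 1.0, -0.0, 0.001]
wrist_force: [-0.2, 0.1, -5.8]
start 2701 seg 1272 model 3877
[ 0.6635  0.2438 -0.2025] 2603.0
seat [0.6263 0.2515 0.16  ] tip [0.59   0.2589 0.188 ] px tip [[212.6888 105.1269]]
```

```bash
python3 - <<'E'
from stand import *
import glob
c=dict(np.load(glob.glob('pics/st*.npz')[0]));h=cv2.cvtColor(c['image'],cv2.COLOR_BGR2HSV)
p=[.6635,.2438,-.2025];R=Ro.from_euler('z',p[2]).as_matrix()
for n,q in [('foot',(.03,.02,.012)),('foot2',(.02,-.03,.012)),('ptop',(0,0,.18)),('hook',(-.03,0,.165)),('hook2',(-.05,0,.165)),('bench',(-.1,-.08,0)),('bench2',(.0,.09,0))]:
    u=proj(c,R@q+[p[0],p[1],0])[0];i,j=int(u[1]),int(u[0]);print(n,u,h[max(i-1,0):i+2,j-1:j+2].reshape(-1,3).mean(0))
E
```

```text
foot [225.4331  27.8795] [144.8889  11.2222 141.4444]
foot2 [256.1754  42.0189] [139.3333   9.6667 139.8889]
ptop [225.7221  30.1905] [144.4444  10.8889 137.2222]
hook [222.0486  62.5981] [146.4444  13.4444 137.5556]
hook2 [218.9574  81.5002] [145.2222  14.7778 131.7778]
bench [270.367  124.8154] [ 18.7778 105.4444 229.2222]
bench2 [179.1302  40.3014] [ 18.1111  99.6667 217.6667]
```

```bash
sed -i 's/h\[...,1\]<80)&(h\[...,2\]<130)/h[...,1]<55)\&(h[...,2]<225)/' stand.py; python3 stand.py
python3 -m handwheel '[[0,0,-0.025,-0.01,0,0,0],[0,0,-0.05,-0.01,0,0,0],[0,0,-0.05,-0.01,0,0,0],[0,0,-0.05,-0.01,0,0,0],[0,0,-0.05,-0.01,0,0,0]]'|sed -n 2p
python3 stand.py
```

```text
start 625 seg 3605 model 3880
[ 0.6633  0.2444 -0.1956] 276.0
seat [0.6261 0.2518 0.16  ] tip [0.5898 0.259  0.188 ] px tip [[212.6657 105.3238]]
position: [0.5298, 0.2672, 0.3789]
start 554 seg 3426 model 3700
[ 0.6636  0.2429 -0.2111] 266.0
seat [0.6264 0.2509 0.16  ] tip [0.5903 0.2586 0.188 ] px tip [[259.9853 104.3565]]
```

The fit is good: stand at (0.6634, 0.2437), yaw −11.6°, seat (0.626, 0.251). I'll check numerically that the weight sits in the grip as before, and move to the start of the insertion.

```bash
python3 - <<'E'
from h import *
a=cv2.resize(cv2.imread('pics/w3.png'),None,fx=1/2.56,fy=1/2.56,interpolation=cv2.INTER_AREA)
c=shot('wrist');im=c['image']
for n,(x0,y0,x1,y1) in {'block':(292,268,480,400),'loopL':(272,335,320,425),'loopR':(455,335,505,425),'tab':(345,500,435,580)}.items():
    t=a[int(y0/2.56):int(y1/2.56),int(x0/2.56):int(x1/2.56)]
    X,Y=int(x0/2.56)+100,int(y0/2.56)+60;m=14
    r=cv2.matchTemplate(im[Y-m:Y+t.shape[0]+m,X-m:X+t.shape[1]+m],t,cv2.TM_CCOEFF_NORMED)
    _,v,_,l=cv2.minMaxLoc(r);print(n,'shift',l[0]-m,l[1]-m,round(v,2))
E
python3 go.py 0.541 0.269 0.22 -11.6
```

```text
block shift 1 1 0.85
loopL shift 2 -2 0.95
loopR shift -1 -1 0.94
tab shift 0 -4 0.78
shift [ 0.011  -0.0023  0.1593] turn [ 0.  -0.  11.6]
```

```bash
H="python3 -m handwheel"
$H '[[0,0.005,-0.001,0.03,0,0,4],[0,0.01,-0.002,0.06,0,0,8],[0,0.011,-0.002,0.09,0,0,11.6],[0,0.011,-0.002,0.12,0,0,11.6],[0,0.011,-0.002,0.14,0,0,11.6]]'|sed -n 2,4p
$H '[[0,0,0,0.01,0,0,0],[0,0,0,0.02,0,0,0],[0,0,0,0.02,0,0,0],[0,0,0,0.02,0,0,0],[0,0,0,0.02,0,0,0]]'|sed -n 2,4p
python3 go.py 0.541 0.269 0.22 -11.6
```

```text
position: [0.5397, 0.2682, 0.2358]
tool_rot: [0.001, 0.995, -0.101, -0.002]
wrist_force: [-0.6, 0.1, -6.1]
position: [0.5418, 0.2698, 0.2208]
tool_rot: [-0.001, 0.995, -0.101, 0.001]
wrist_force: [-0.3, -0.5, -5.5]
shift [-0.0006  0.001   0.0008] turn [-0.1 -0.1  0. ]
```

```bash
H="python3 -m handwheel"
$H '[[0,0.008,0.001,0.001,0,0,0],[0,0.016,0.001,0.001,0,0,0],[0,0.024,0.001,0.001,0,0,0],[0,0.03,0.001,0.001,0,0,0],[0,0.03,0.001,0.001,0,0,0]]'|sed -n 2,4p
python3 go.py 0.626 0.2514 0.22 -11.6
$H '[[0,0.006,0,0,0,0,0],[0,0.012,0,0,0,0,0],[0,0.018,0,0,0,0,0],[0,0.024,0,0,0,0,0],[0,0.024,0,0,0,0,0]]'|sed -n 2,4p
python3 go.py 0.626 0.2514 0.22 -11.6
```

```text
position: [0.5716, 0.262, 0.2175]
tool_rot: [0.0, 0.995, -0.101, 0.0]
wrist_force: [-0.3, 0.3, -6.6]
shift [ 0.0554 -0.0006 -0.0025] turn [ 0. -0. -0.]
position: [0.5947, 0.2574, 0.2176]
tool_rot: [0.0, 0.995, -0.101, 0.0]
wrist_force: [-0.9, 0.7, -6.3]
shift [ 0.0318 -0.0005 -0.0024] turn [ 0. -0. -0.]
```

```bash
H="python3 -m handwheel"
$H '[[0,0.008,0,-0.001,0,0,0],[0,0.016,0,-0.001,0,0,0],[0,0.024,0,-0.001,0,0,0],[0,0.031,0,-0.001,0,0,0],[0,0.031,0,-0.001,0,0,0]]'|sed -n 2,4p
$H '[[0,0,0,0.008,0,0,0],[0,0,0,0.016,0,0,0],[0,0,0,0.024,0,0,0],[0,0,0,0.03,0,0,0],[0,0,0,0.03,0,0,0]]'|sed -n 2,4p
python3 go.py 0.626 0.2514 0.186 -11.6
```

```text
position: [0.6254, 0.2509, 0.2183]
tool_rot: [0.0, 0.995, -0.101, -0.0]
wrist_force: [-1.3, 0.1, -5.8]
position: [0.6233, 0.2511, 0.1882]
tool_rot: [0.001, 0.995, -0.101, -0.001]
wrist_force: [-0.1, -0.6, -5.1]
shift [ 0.0026 -0.0009  0.0022] turn [0.1 0.  0.1]
```

Now I'll lower gently until the hook takes the load.

```bash
H="python3 -m handwheel"
$H '[[0,0,0,0.001,0,0,0],[0,0,0,0.002,0,0,0],[0,0,0,0.003,0,0,0],[0,0,0,0.003,0,0,0],[0,0,0,0.003,0,0,0]]'|sed -n 2,4p
$H '[[0,0,0,0.001,0,0,0],[0,0,0,0.002,0,0,0],[0,0,0,0.002,0,0,0],[0,0,0,0.002,0,0,0],[0,0,0,0.002,0,0,0]]'|sed -n 2,4p
```

```text
position: [0.6239, 0.2511, 0.1878]
tool_rot: [-0.0, 0.995, -0.101, 0.001]
wrist_force: [-4.7, -2.7, 4.2]
position: [0.6241, 0.2511, 0.1876]
tool_rot: [-0.0, 0.995, -0.101, 0.002]
wrist_force: [-7.2, -2.5, 10.2]
```

```bash
H="python3 -m handwheel"
$H '[[0,0,0,-0.002,0,0,0],[0,0,0,-0.004,0,0,0],[0,0,0,-0.004,0,0,0],[0,0,0,-0.004,0,0,0],[0,0,0,-0.004,0,0,0]]'|sed -n 2,4p
$H '[[0.5,0,0,0,0,0,0],[0.5,0,0,0,0,0,0],[0.5,0,0,0,0,0,0],[0.5,0,0,0,0,0,0],[0.5,0,0,0,0,0,0]]'|sed -n 2,5p
$H '[[0.5,0,0,-0.02,0,0,0],[0.5,0,0,-0.04,0,0,0],[0.5,0,0,-0.07,0,0,0],[0.5,0,0,-0.1,0,0,0],[0.5,0,0,-0.13,0,0,0]]'|sed -n 2,4p
$H '[[0.5,-0.02,0.03,0,0,0,0],[0.5,-0.04,0.06,0,0,0,0],[0.5,-0.07,0.09,0,0,0,0],[0.5,-0.1,0.12,0,0,0,0],[0.5,-0.1,0.12,0,0,0,0]]'|sed -n 2,4p
for i in 1 2 3; do $H '[[0.5,0,0,0,0,0,0],[0.5,0,0,0,0,0,0],[0.5,0,0,0,0,0,0],[0.5,0,0,0,0,0,0],[0.5,0,0,0,0,0,0]]'|sed -n 2p; done
```

```text
position: [0.6242, 0.2514, 0.1882]
tool_rot: [0.0, 0.995, -0.101, 0.0]
wrist_force: [-2.9, -2.1, 1.8]
position: [0.6242, 0.2518, 0.1881]
tool_rot: [-0.0, 0.995, -0.101, 0.0]
wrist_force: [0.5, -0.1, 0.5]
opening: 0.0426
position: [0.6238, 0.2514, 0.3196]
tool_rot: [-0.0, 0.995, -0.101, 0.0]
wrist_force: [1.0, 0.8, 1.0]
position: [0.4967, 0.15, 0.3191]
tool_rot: [0.0, 0.995, -0.101, -0.0]
wrist_force: [1.5, 0.6, 0.8]
position: [0.5027, 0.1547, 0.3173]
position: [0.502, 0.1541, 0.3179]
position: [0.5019, 0.154, 0.318]
```

Numeric final check from the cameras: tubes in the rack frame, the peg back up, and the weight tab at the hook.

```bash
python3 - <<'E'
from h import *
np.set_printoptions(precision=4,suppress=True)
O=np.array([.5303,-.0305,0]);R=Ro.from_euler('z',.079).as_matrix()
c=shot('wrist');t=shot('top');s=shot('scene')
# tubes: rectify rack plane z=.054 at 1 mm/px
X,Y=np.meshgrid(np.arange(.2,-.2,-.001),np.arange(.13,-.13,-.001),indexing='ij')
P=np.stack([X,Y,0*X+.056],-1)@R.T+O
for n,v in (('wrist',c),('top',t)):
    m=proj(v,P).reshape(*X.shape,2).astype(np.float32);b=cv2.remap(v['image'],m[...,0],m[...,1],cv2.INTER_LINEAR)
    h=cv2.cvtColor(b,cv2.COLOR_BGR2HSV);k=((h[...,1]<60)&(h[...,2]>100)).astype(np.uint8)
    k=cv2.morphologyEx(k,cv2.MORPH_CLOSE,np.ones((25,1)));k=cv2.morphologyEx(k,cv2.MORPH_OPEN,np.ones((41,3)))
    N,l,st,_=cv2.connectedComponentsWithStats(k)
    for q in st[1:]:
        if q[3]>120: print(n,'x %.3f..%.3f'%(.2-.001*(q[1]+q[3]),.2-.001*q[1]),'y %.3f'%(.13-.001*(q[0]+q[2]/2)),'w',q[2])
# peg rod & tab samples: HSV at expected spots
for n,v in (('top',t),('scene',s)):
    h=cv2.cvtColor(v['image'],cv2.COLOR_BGR2HSV)
    for nm,p in [('peg shut',R@[-.11,-.198,.183]+O),('peg shut -8',R@[-.118,-.198,.183]+O),('peg open',R@[-.11,-.241,.121]+O),('tab',[.6255,.2514,.21]),('tab mid',[.6255,.2514,.195]),('block',[.62,.2514,.1])]:
        u=proj(v,p)[0].round().astype(int);print(n,nm,u,h[u[1],u[0]])
E
```

```text
wrist x -0.118..0.118 y 0.090 w 12
wrist x -0.118..0.118 y 0.031 w 12
wrist x -0.145..0.113 y -0.023 w 12
top x -0.118..0.116 y 0.087 w 14
top x -0.118..0.116 y 0.026 w 13
top x -0.144..0.113 y -0.028 w 12
top peg shut [307 242] [ 18  16 156]
top peg shut -8 [308 244] [108   7 178]
top peg open [318 241] [ 16 147 182]
top tab [155 177] [150   2 153]
top tab mid [156 178] [105  14 182]
top block [162 183] [80  8 97]
scene peg shut [331 167] [ 34  11 160]
scene peg shut -8 [333 167] [ 18  22 174]
scene peg open [332 174] [24 22 58]
scene tab [202 236] [ 41  11 193]
scene tab mid [203 239] [38 12 82]
scene block [208 263] [165  16  63]
```

```bash
python3 -c "
from plant import *
print(sense()['t'],sign_off())"
```

```text
the job is handed in; nothing more can be done
46.6667 None
```

I handed the job in at 46.7 s: all three tubes present lie in slots 2–4, the gate is shut over them and the weight hangs on the stand's hook (last check was by camera numbers, no verdict came back); the slot 2 tube sits about 16 mm off centre, within the 25 mm allowed.

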